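# Load a sliding-door roller carriage

## Task

Fit the three large rollers from the wooden stock block into the three pockets of the leaning door-roller carriage, one roller to each pocket, dropping each in and then pressing it gently down past its spring nose until it is fully home. Any large roller may go in any pocket; do not hammer or force anything into the carriage, leave the small spare roller in the block, and leave the other things on the bench where they are.

Things in the scene. Friction and masses are not known exactly. Their poses are not given: they have to be found in the camera images.
- roller_a: door roller, plain grey nylon wheel 50 mm in diameter, 16 mm thick (across its two flat faces), about 0.1 kg, free to turn, with a small steel hub flush in each face; stands on edge in the stock block. Origin: centre of the wheel; its x axis is the axle (wheel turned about it by any amount). The three large rollers are alike.
- roller_b: door roller, plain grey nylon wheel 50 mm in diameter, 16 mm thick (across its two flat faces), about 0.1 kg, free to turn, with a small steel hub flush in each face; stands on edge in the stock block. Origin: centre of the wheel; its x axis is the axle (wheel turned about it by any amount). The three large rollers are alike.
- roller_c: door roller, plain grey nylon wheel 50 mm in diameter, 16 mm thick (across its two flat faces), about 0.1 kg, free to turn, with a small steel hub flush in each face; stands on edge in the stock block. Origin: centre of the wheel; its x axis is the axle (wheel turned about it by any amount). The three large rollers are alike.
- spare: smaller roller of the same grey nylon, 36 mm in diameter, 16 mm thick, standing on edge in the fourth slot of the stock block (which slot varies); not wanted. Origin: its centre; x axis is the axle.
- stock: fixed wooden stock block 150 (x) x 144 (y) x 20 mm high on the bench, with a 2 x 2 set of open slots, each 20 (x) x 53 (y) x 14 mm deep, centres at x = +-36, y = +-34 mm, in which rollers stand on edge with axles along the block's x. A large roller's centre is 31 mm, its top 56 mm above the bench. Origin: centre of its underside, z up.
- stand: fixed grey steel bench stand, base 160 (x) x 250 (y) x 12 mm, that holds the carriage leaning 30 degrees away from the robot, its underside about 70 mm above the bench. Origin: centre of its underside, z up.
- carriage: aluminium bar 32 (x) x 228 (y) x 50 mm (z), fixed on the stand. Origin: centre of its underside; z is square to its top (30 deg from vertical, leaning away from the robot), y runs level along the row, x up the slope. Three deep pockets open in its top at y = -78, -6, +66 mm, each 19 (x) x 53 (y) x 44 mm deep, mouths chamfered 1.5 mm. A dark screw cap on the top marks each pocket's +y end.
- latch0 (a joint): spring nose in pocket 0: round steel tip 8 mm across jutting 5.5 mm out of the pocket's +y end wall, 34 mm above its floor. 0 = out, up to 0.006 m = pushed back. An entering roller stops on it about 21 mm short of home; a push of about 10 to 15 N straight in drives the nose back 3 mm, then the roller bottoms and the nose springs out over its shoulder.
- latch1 (a joint): spring nose in pocket 1: round steel tip 8 mm across jutting 5.5 mm out of the pocket's +y end wall, 34 mm above its floor. 0 = out, up to 0.006 m = pushed back. An entering roller stops on it about 21 mm short of home; a push of about 10 to 15 N straight in drives the nose back 3 mm, then the roller bottoms and the nose springs out over its shoulder.
- latch2 (a joint): spring nose in pocket 2: round steel tip 8 mm across jutting 5.5 mm out of the pocket's +y end wall, 34 mm above its floor. 0 = out, up to 0.006 m = pushed back. An entering roller stops on it about 21 mm short of home; a push of about 10 to 15 N straight in drives the nose back 3 mm, then the roller bottoms and the nose springs out over its shoulder.
- seat0 (a point): centre of a roller fully home in pocket 0 (0 at the carriage's -y end, 1 middle, 2 at +y): 25 mm above the pocket's floor, 19 mm below its mouth, so only 6 mm of the wheel stands out, too little to hold; while still on the nose 27 mm stands out. Axes as the carriage: x = axle direction, z = straight out of the pocket. A homed roller may lie up to 2 mm off by the pocket's play.
- seat1 (a point): centre of a roller fully home in pocket 1 (0 at the carriage's -y end, 1 middle, 2 at +y): 25 mm above the pocket's floor, 19 mm below its mouth, so only 6 mm of the wheel stands out, too little to hold; while still on the nose 27 mm stands out. Axes as the carriage: x = axle direction, z = straight out of the pocket. A homed roller may lie up to 2 mm off by the pocket's play.
- seat2 (a point): centre of a roller fully home in pocket 2 (0 at the carriage's -y end, 1 middle, 2 at +y): 25 mm above the pocket's floor, 19 mm below its mouth, so only 6 mm of the wheel stands out, too little to hold; while still on the nose 27 mm stands out. Axes as the carriage: x = axle direction, z = straight out of the pocket. A homed roller may lie up to 2 mm off by the pocket's play.
- tape: tape measure, 62 x 36 x 60 mm, bystander; origin under its centre
- driver: screwdriver lying on the bench in front of the robot base, about 200 mm long, bystander; origin in its handle region
- mallet: hammer lying on the bench at the robot's left, bystander
- lifter: glass suction lifter, rubber disc 110 mm across with a black bow handle, 75 mm high, bystander; origin under its centre
- cleaner: white bottle 64 mm across, 190 mm high, bystander; origin under its centre
- mug: white mug 80 mm across, 90 mm high, bystander; origin under its centre
- screwbox: cardboard box 110 x 80 x 50 mm, bystander; origin under its centre
Things that resemble listed ones, but are neither listed nor needed, are in the scene too. Leave any orange or purple look-alike of the roller_c alone.

How it is judged:
At the end, for the whole second after the job is handed in: Each of the three large rollers lies at rest fully home in a pocket of its own: its centre within 5 mm of that pocket's seat point and its axle within 0.2 rad of the seat's x axis. The small spare roller is within 15 mm and the other bench things within 30 mm of where they started (((distance between roller_a and seat0 below 0.005 m and angle between the x axis of roller_a and the x axis of seat0, either way round below 0.2 rad) or (distance between roller_a and seat1 below 0.005 m and angle between the x axis of roller_a and the x axis of seat1, either way round below 0.2 rad) or (distance between roller_a and seat2 below 0.005 m and angle between the x axis of roller_a and the x axis of seat2, either way round below 0.2 rad)) and ((distance between roller_b and seat0 below 0.005 m and angle between the x axis of roller_b and the x axis of seat0, either way round below 0.2 rad) or (distance between roller_b and seat1 below 0.005 m and angle between the x axis of roller_b and the x axis of seat1, either way round below 0.2 rad) or (distance between roller_b and seat2 below 0.005 m and angle between the x axis of roller_b and the x axis of seat2, either way round below 0.2 rad)) and ((distance between roller_c and seat0 below 0.005 m and angle between the x axis of roller_c and the x axis of seat0, either way round below 0.2 rad) or (distance between roller_c and seat1 below 0.005 m and angle between the x axis of roller_c and the x axis of seat1, either way round below 0.2 rad) or (distance between roller_c and seat2 below 0.005 m and angle between the x axis of roller_c and the x axis of seat2, either way round below 0.2 rad)) and linear speed of each of roller_a, roller_b, roller_c below 0.02 m/s and distance of spare from where it was at the start of the episode below 0.015 m and distance of each of tape, driver, mallet, lifter, cleaner, mug, screwbox from where it was at the start of the episode below 0.03 m); the robot touches nothing.
It fails at once if the small spare roller is shifted by more than 15 mm (distance of spare from where it was at the start of the episode above 0.015 m).
It fails at once if another thing on the bench is shifted by more than 30 mm (distance of any of tape, driver, mallet, lifter, cleaner, mug, screwbox from where it was at the start of the episode above 0.03 m).
It fails at once if a roller or the gripper is forced or hammered against the carriage with more than 90 N (contact force between any of roller_a, roller_b, roller_c, the fingers, the arm and carriage above 90 N).
It also fails if it takes over 72 s, if anything falls off the work surface, if the arm or the gripper's body presses on something with over 40 N, if the wrist force passes 120 N, or if a joint passes its speed limit or range.

## Robot

A 6-joint arm with a two-finger parallel gripper is mounted at the origin on the work surface. World frame = base frame: x ahead of the robot, y to its left, z up, the work surface at z = 0. Lengths are in m, angles in rad, forces in N, time in s.
With the tool pointing down it reaches from about 0.35 to 0.775 m from the base axis. Payload 7.3 kg.
Tool frame: the origin (TCP) lies at the very end of the fingers, on their centre line; the grasp point (between the pads) lies 19 mm behind it (robot.tcp_to_grasp is the distance from the TCP to the grasp point, in m); z points along the fingers, y is the direction in which the jaws open and shut (so a half turn about z gives the same grasp; the last joint's range is limited). The gripper opens to 92 mm and grips with 3 to 60 N. Pads are 19 mm wide; open, the fingers measure 130 mm over their backs; the gripper's body (75 mm by 190 mm) begins 47 mm behind the grasp point.
Start: joints at [1.051, 0.342, 1.524, -0, 1.275, -0.146], TCP at [0.192, 0.489, 0.227] pointing down, gripper open.
Joint ranges: [-2.53, 2.53], [-0.77, 2.02], [0.04, 2.7], [-1, 4.14], [0.28, 2.66], [-3.11, 3.11]. Speed limits (rad/s): [2.57, 2.57, 3.14, 3.14, 3.14, 3.14].

## Interface

Orientations are given as [roll, pitch, yaw] about the fixed x, y, z axes, in that order (R = Rz(yaw) Ry(pitch) Rx(roll)).
In Python, from cell import robot, eyes, finder gives the robot as it stands. The module is installed in compiled form; this text tells all that it offers.
- The arm moves only by the tool move_arm, never from a script. Its argument "motion" is a list of rows, each a list of 7 numbers: the closure in counts, from 0 (fully open) to 255 (shut), then the shift along the tool's x, y, z normalised to -1 to 1, where 1 is 0.02 m, then the turn, a rotation vector about the tool's x, y, z normalised to -1 to 1, where 1 is 6 degrees. In form: [[claw, x, y, z, ax, ay, az], ...]. A call has 1 to 12 rows; each row shifts and turns the commanded pose from where the row before left it, along the tool's axes as they then stand; what a row does not reach is not made up. A row lasts 1/8 s, in which the tool goes at most 62.5 mm and 10.7 degrees, less where a joint would pass 70% of its speed; a pose out of reach is approached as far as the arm can. A call with a number of a shift or a turn outside -1 to 1 is refused whole. A call with a gripper value outside its range is refused whole. The fingers move at their own pace and stop on an object; "newtons" is the grip in N (left out, the last holds). Time passes only in rows, so rows that do not move let the fingers close. It gives the time, the measured TCP pose, the force and the opening at its end, in the units of the state.
- robot.observe(): the state, without advancing time (a new reading comes with each control period).
- eyes.read_camera(name): name is "scene" or "top"; returns (picture, depth): 420x560x3 uint8, red, green, blue; 420x560 float32, m along the optical axis (not along the pixel's ray), 0 where there is no reading.
- eyes.calibration(name): a dict with "K" (3x3 intrinsics, pixels), "k1" (the pictures are not rectified: a ray, as slopes to the right and down, at radius r is drawn at 1 + k1 r^2 times it, then the intrinsics apply), "position" and "orientation" of the camera in the world. Camera axes: x right, y up, looking along -z (the intrinsics and any distortion apply to the point x, -y, -z); pixel columns grow to the right and rows downward; lengths in m; the calibration is good to about 2 mm. A picture is of the moment at which its call begins. calibration takes no time and is no camera call.
- robot.hand_in(): hands the job in, once; it reports no verdict.
Trained networks look in the newest picture that a camera, given by its name, has taken for a name from the list of things; names that differ only in an ending like _2 or _b are one class to them, and where a whole thing is asked for, a point or a joint stands for the part that bears it (a point fixed in the world has none). Each returns a list of dicts, best first, with "p" (0 to 1); they miss things now and then, are a little off and sometimes report something else, mostly with a low value. They report only what shows in the picture. A call takes as long as a camera call. They do not tell look-alikes from the thing itself.
- finder.recognise(camera, label): "centre" ([x, y, z] in m, in the coordinates of the camera as it stood for that picture, good to about 4 mm: the middle of the surface that is visible of it).
- finder.place_of(camera, label): "centre" ([x, y, z] in m, in the coordinates of the camera as it stood for that picture, good to about 4 mm: a listed point, or the origin of a listed thing).
The state is a dict: "time": time; "qpos": joint angles; "qvel": joint speeds; "joint_efforts": joint torques, N m; "tool_pos": TCP position; "tool_rot": TCP orientation; "contact_force": force on the tool from outside, world axes, zero at the start; "torque": the same for the moment, N m; "opening": finger opening in m.
Only numpy, scipy, OpenCV 4.12 (cv2) and the standard library are available. Lean on these libraries where they do the work, as an engineer would, in place of code of your own. Each camera call takes 0.05 s, during which the arm holds its last target. There are 200 camera calls.

## Working session

There is one attempt and no reset: what is moved stays moved. The work goes in short steps, Python scripts to look and compute and a tool call to move; the robot and the scene stay as the last step left them, time stands still between calls to the robot, and variables do not carry over. Pictures are saved under pics/ and viewed, and the job is handed in when it is done.

Besides the shell and the picture viewer there is one more tool, called after ">>>" by a JSON object that holds its "op" and its "data". move_arm: Moves the arm, as the interface text tells. Its arguments: {"type":"object","properties":{"motion":{"type":"array"},"newtons":{"type":"number"}},"required":["motion"]}

```bash
mkdir -p pics
cat > h.py <<'E'
import numpy as np, cv2
from scipy.spatial.transform import Rotation as R
from cell import robot, eyes, finder
def cam(n):
    c=eyes.calibration(n); o=np.array(c["orientation"],float)
    M=o if o.shape==(3,3) else (R.from_euler('xyz',o).as_matrix() if o.size==3 else R.from_quat(o).as_matrix())
    return np.array(c["K"]),c["k1"],np.array(c["position"]),M
def unproj(n,depth):
    K,k1,p,M=cam(n); h,w=depth.shape
    u,v=np.meshgrid(np.arange(w),np.arange(h))
    d=np.stack([(u-K[0,2])/K[0,0],(v-K[1,2])/K[1,1]],-1)
    s=d.copy()
    for _ in range(8): s=d/(1+k1*(s**2).sum(-1,keepdims=True))
    P=np.stack([s[...,0]*depth,-s[...,1]*depth,-depth],-1)
    return P@M.T+p
def proj(n,X):
    K,k1,p,M=cam(n); c=(np.atleast_2d(X)-p)@M
    s=np.stack([c[:,0]/-c[:,2],-c[:,1]/-c[:,2]],-1); s=s*(1+k1*(s**2).sum(-1,keepdims=True))
    return s*[K[0,0],K[1,1]]+[K[0,2],K[1,2]]
def shot(n,name,crop=None,scale=1):
    im,d=eyes.read_camera(n); o=im[...,::-1]
    if crop: x0,y0,x1,y1=crop; o=o[y0:y1,x0:x1]
    if scale!=1: o=cv2.resize(o,None,fx=scale,fy=scale,interpolation=cv2.INTER_CUBIC)
    cv2.imwrite(f"pics/{name}.png",o); return im,d
def find(n,l,f="place_of"):
    K,k1,p,M=cam(n)
    return [(round(r["p"],2),np.round(M@np.array(r["centre"])+p,4),proj(n,M@np.array(r["centre"])+p)[0].round()) for r in getattr(finder,f)(n,l)]
E
python3 - <<'E'
from h import *
print(robot.observe())
for n in("scene","top"):
    print(eyes.calibration(n)); im,d=shot(n,n+"0"); np.save(n+"0.npy",d)
    for l in("roller_a","spare","stock","carriage","stand","seat0","seat1","seat2"):
        print(n,l,*find(n,l)[:6],sep="\n  ")
E
```

```text
{'time': 0.0, 'qpos': array([ 1.05099691e+00,  3.42726178e-01,  1.52503359e+00, -5.90348717e-06,
        1.27537494e+00, -1.46023575e-01]), 'qvel': array([ 0.00081904,  0.00144364, -0.0001845 , -0.00028489, -0.00030476,
        0.00033948]), 'joint_efforts': array([-1.27938718e-03, -4.31236768e+01, -2.44219011e+01,  7.16400566e-02,
        5.59217006e-02, -1.21401745e-04]), 'tool_pos': array([0.19148251, 0.48839645, 0.22603738]), 'tool_rot': array([-3.14006619e+00, -2.18792111e-04,  2.76781836e+00]), 'contact_force': array([ 0.03310698,  0.80453798, -0.02274872]), 'torque': array([-0.02305233,  0.00862067, -0.03622871]), 'opening': 0.09161106590222146}
{'K': array([[481.00722072,   0.        , 287.32124989],
       [  0.        , 481.00722072, 209.83133374],
       [  0.        ,   0.        ,   1.        ]]), 'k1': -0.1438419674662085, 'position': array([ 1.38407572, -0.37872368,  0.91345383]), 'orientation': array([ 0.82425263, -0.01550216,  1.16524526])}
scene
  roller_a
  (0.8, array([ 0.5339, -0.2162,  0.0314]), array([209., 238.]))
  (0.74, array([ 0.7659, -0.2464,  0.0275]), a
[... 2479 characters left out ...]
 2.000e-04]), array([199., 234.]))
  (0.45, array([0.5493, 0.141 , 0.0984]), array([218., 231.]))
top
  seat0
  (0.92, array([0.5661, 0.2823, 0.1009]), array([161., 225.]))
  (0.92, array([0.5616, 0.2116, 0.099 ]), array([189., 226.]))
  (0.71, array([0.55  , 0.1411, 0.0995]), array([218., 231.]))
top
  seat1
  (0.92, array([0.5661, 0.2823, 0.1009]), array([161., 225.]))
  (0.92, array([0.5616, 0.2116, 0.099 ]), array([189., 226.]))
  (0.71, array([0.55  , 0.1411, 0.0995]), array([218., 231.]))
top
  seat2
  (0.92, array([0.5661, 0.2823, 0.1009]), array([161., 225.]))
  (0.92, array([0.5616, 0.2116, 0.099 ]), array([189., 226.]))
  (0.71, array([0.55  , 0.1411, 0.0995]), array([218., 231.]))
```

View pictures.

View pics/scene0.png

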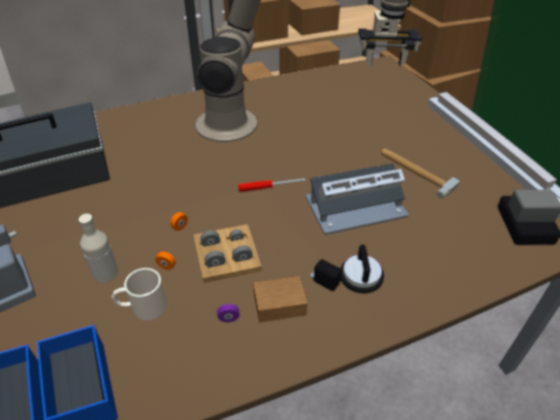

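View pics/top0.png

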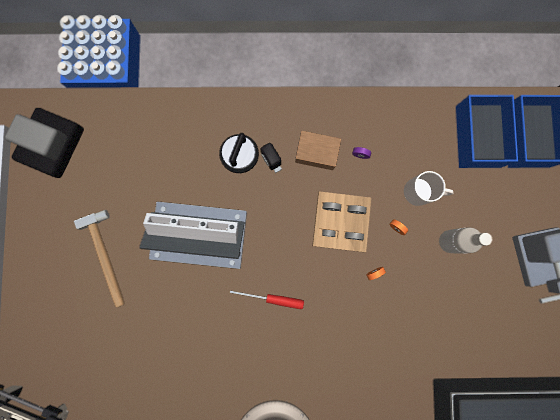

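Run:
```python
import cv2
a=cv2.imread("pics/scene0.png"); b=cv2.imread("pics/top0.png")
l=cv2.resize(a[215:285,150:270],(600,350),interpolation=2)
r=cv2.resize(a[140:240,310:430],(420,350),interpolation=2)[:, :200] if 0 else cv2.resize(a[145:235,310:430],(467,350),interpolation=2)
l=cv2.resize(l,(400,233)); r=cv2.resize(r,(400,300))
t=cv2.resize(b[190:255,310:390],(400,325),interpolation=2); u=cv2.resize(b[190:260,140:250],(400,254),interpolation=2)
import numpy as np
c=np.zeros((600,800,3),np.uint8); c[:233,:400]=l;c[:300,400:]=r;c[270:595,:400]=t;c[310:564,400:]=u
cv2.imwrite("pics/crop0.png",c)
```

```text
(no output)
```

View pics/crop0.png

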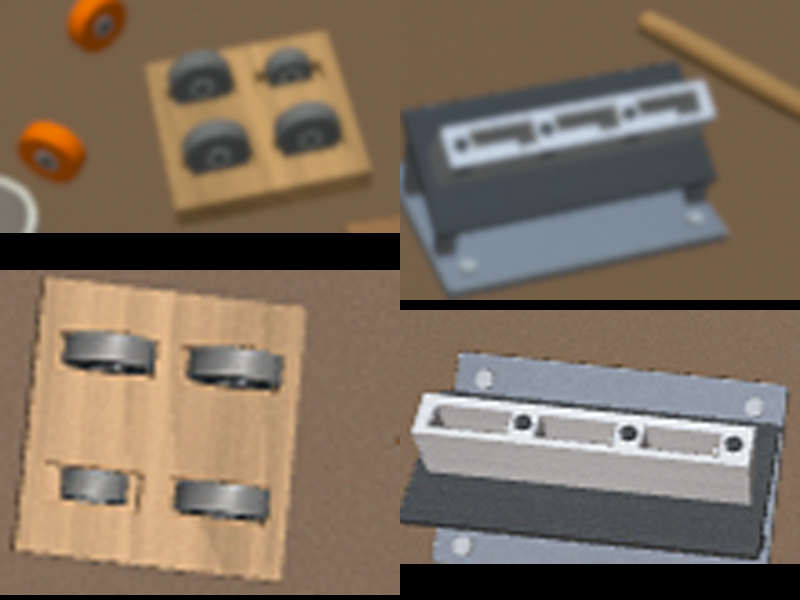

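Candidates in the top picture: grey wheels at (332,207), (356,208) and (354,235) are the large rollers. The smaller grey wheel at (329,231) is the spare. The orange wheels at (399,228) and (377,272) and the purple one at (362,153) are look-alikes. The close crop confirms that the three large greys and the small one sit in the block. The carriage screw caps are at each pocket's right end, so the carriage's +y points to world -y. Next I'll refine the poses with depth.

Run:
```python
from h import *
def rect(P2):
    (c,s,a)=cv2.minAreaRect(P2.astype(np.float32)*1000); return np.round(c,1),np.round(s,1),round(a,2)
for n in("scene","top"):
    d=np.load(n+"0.npy"); P=unproj(n,d).reshape(-1,3); P=P[d.ravel()>0]
    bench=P[(abs(P[:,0]-.45)<.05)&(abs(P[:,1]+.05)<.08)]; print(n,"bench z",np.median(bench[:,2]),bench[:,2].std())
    b=P[(np.hypot(P[:,0]-.578,P[:,1]+.184)<.115)]
    t=b[(b[:,2]>.014)&(b[:,2]<.026)]; print(" stock",rect(t[:,:2]),len(t),np.median(t[:,2]))
    for nm,c in dict(A=(.616,-.156),B=(.61,-.223),C=(.538,-.215),S=(.551,-.149)).items():
        m=b[(np.hypot(b[:,0]-c[0],b[:,1]-c[1])<.032)&(b[:,2]>.027)]
        e1=m[np.argsort(m[:,2])[-40:]]
        print(" ",nm,len(m),"ext",np.percentile(m[:,0],[3,97]).round(4),np.percentile(m[:,1],[3,97]).round(4),"top",np.sort(m[:,2])[-5:].mean().round(4),rect(m[:,:2]))
    # carriage
    q=P[(abs(P[:,0]-.56)<.09)&(abs(P[:,1]-.21)<.15)&(P[:,2]>.09)]
    N=np.array([.5,0.05,.866]);N/=np.linalg.norm(N); off=None
    h=q@N; o=np.array([.5445,.208,.07])@N+.05; 
    s=q[abs(h-o)<.006]
    for _ in range(8):
        c=s.mean(0); N=np.linalg.svd(s-c)[2][2]; N*=np.sign(N[2]); s=q[abs((q-c)@N)<.0025]
    y=np.array([-N[1],N[0],0]);y/=-np.linalg.norm(y); x=np.cross(y,N)
    u=np.c_[s@x,s@y]; r=rect(u); a=np.array(r[0])/1000
    print(" carriage N",N.round(4),"tilt",np.degrees(np.arccos(N[2])).round(2),"azN",np.degrees(np.arctan2(N[1],N[0])).round(2),len(s),r,"topcentre",(a[0]*x+a[1]*y+(c@N)*N).round(4))
```

```text
scene bench z 0.0017660199745993532 0.001865723405724908
 stock (array([ 579.4, -186.1]), array([145.7, 156.4]), 82.82) 1773 0.02099617888870331
  A 238 ext [0.6115 0.6296] [-0.1799 -0.1354] top 0.0594 (array([ 619.5, -156.7]), array([49.3, 19.6]), 81.94)
  B 235 ext [0.6031 0.6212] [-0.2474 -0.203 ] top 0.0587 (array([ 611.1, -224.6]), array([49.8, 20.4]), 85.65)
  C 227 ext [0.5307 0.55  ] [-0.2385 -0.1941] top 0.0587 (array([ 539.7, -215.9]), array([49.3, 21.6]), 86.28)
  S 109 ext [0.5397 0.5589] [-0.1636 -0.1333] top 0.0446 (array([ 549.2, -147.6]), array([35.2, 23.4]), 80.09)
 carriage N [ 0.5064 -0.0233  0.862 ] tilt 30.46 azN -2.63 338 (array([-424.7, -230.1]), array([229.8,  34.3]), 86.06) topcentre [0.5695 0.2042 0.1137]
top bench z 0.0008897006958341613 0.0019453533157751822
 stock (array([ 578.6, -183.7]), array([144.9, 150. ]), 82.92) 2332 0.020712804623356118
  A 134 ext [0.6092 0.6273] [-0.1756 -0.1309] top 0.0595 (array([ 618.4, -153.7]), array([48.5, 16.9]), 83.61)
  B 134 ext [0.6003 0.6193] [-0.2417 -0.1979] top 0.0587 (array([ 610. , -221.6]), array([49.2, 17. ]), 81.96)
  C 127 ext [0.5294 0.5478] [-0.2354 -0.189 ] top 0.0588 (array([ 543.7, -213.1]), array([49. , 27.4]), 85.66)
  S 81 ext [0.5382 0.5541] [-0.1597 -0.1302] top 0.0451 (array([ 550.8, -146.3]), array([32.4, 27.3]), 75.16)
 carriage N [ 0.4641 -0.0257  0.8854] tilt 27.7 azN -3.17 496 (array([-440.6, -237.9]), array([229.7,  36.8]), 87.24) topcentre [0.5693 0.2067 0.113 ]
```

```bash
cat >> h.py <<'E'
def frame(zax,xax):
    z=np.array(zax,float);z/=np.linalg.norm(z); x=np.array(xax,float); x-=z*(x@z); x/=np.linalg.norm(x)
    return np.c_[x,np.cross(z,x),z]
SY=np.radians(-7.1); SR=frame([0,0,-1],[-np.sin(SY),np.cos(SY),0])
def here():
    s=robot.observe(); return np.array(s["tool_pos"]),R.from_euler('xyz',s["tool_rot"]).as_matrix(),s
def plan(p,M,wps,claw,q=.05):
    """wps: (pos,R,step fraction); prints rounded rows in tool axes; rows shift along axes as the row before left them"""
    for tp,TM,f in wps:
        a=np.linalg.norm(R.from_matrix(M.T@TM).as_rotvec()); dd=np.linalg.norm(tp-p)
        n=max(1,int(np.ceil(max(dd/.02,a/np.radians(6))/f-1e-6)))
        for i in range(n,0,-1):
            sh=M.T@(tp-p)/i/.02; rv=R.from_matrix(M.T@TM).as_rotvec()/i/np.radians(6)
            sh=np.clip(np.round(sh/q)*q,-1,1); rv=np.clip(np.round(rv/q)*q,-1,1)
            p=p+M@sh*.02; M=M@R.from_rotvec(rv*np.radians(6)).as_matrix()
            print([claw]+[float(round(v,2))+0 for v in np.r_[sh,rv]],end=",\n")
        print("--",p.round(4),(1000*(tp-p)).round(1))
    return p,M
E
python3 - <<'E'
from h import *
Ys=[];
for n in("scene","top"):
    d=np.load(n+"0.npy"); P=unproj(n,d).reshape(-1,3); P=P[d.ravel()>0]
    q=P[(abs(P[:,0]-.56)<.09)&(abs(P[:,1]-.21)<.15)&(P[:,2]>.09)]
    az=np.radians(-6.5)
    for k in range(6):
        N=np.r_[np.cos(az)/2,np.sin(az)/2,np.sqrt(.75)]; r=np.r_[-np.sin(az),np.cos(az),0]; dn=np.cross(r,N)
        h=q@N; o=np.median(h[h>np.percentile(h,55)]) if k==0 else o
        s=q[abs(h-o)<.004]; o=np.median(s@N)
        u=np.c_[s@dn,s@r]; c,sz,a=cv2.minAreaRect(u.astype(np.float32)*1000); a=a-90 if a>45 else a
        az+=np.radians(a)*.6
    print(n,"az",np.degrees(az).round(2),"top centre",(c[0]/1000*dn+c[1]/1000*r+o*N).round(4),np.round(sz,1),len(s))
p,M,s=here()
plan(p,M,[(np.array([.6189,-.1557,.11]),SR,1)],140)
E
```

```text
scene az -6.88 top centre [0.5702 0.2044 0.1142] [229.5  34.3] 548
top az -6.39 top centre [0.5698 0.2067 0.1142] [229.7  37. ] 721
[140, -0.8, -0.55, 0.15, 0.0, 0.0, 0.3],
[140, -0.8, -0.55, 0.15, 0.0, 0.0, 0.3],
[140, -0.8, -0.5, 0.15, 0.0, 0.0, 0.3],
[140, -0.85, -0.5, 0.15, 0.0, 0.0, 0.3],
[140, -0.85, -0.45, 0.15, 0.0, 0.0, 0.3],
[140, -0.85, -0.4, 0.15, 0.0, 0.0, 0.3],
[140, -0.9, -0.4, 0.15, 0.0, 0.0, 0.3],
[140, -0.9, -0.35, 0.15, 0.0, 0.0, 0.3],
[140, -0.9, -0.35, 0.15, 0.0, 0.0, 0.3],
[140, -0.9, -0.3, 0.15, 0.0, 0.0, 0.3],
[140, -0.9, -0.3, 0.15, 0.0, 0.0, 0.3],
[140, -0.95, -0.25, 0.15, 0.0, 0.0, 0.3],
[140, -0.95, -0.2, 0.15, 0.0, 0.0, 0.3],
[140, -0.95, -0.2, 0.15, 0.0, 0.0, 0.3],
[140, -0.95, -0.15, 0.15, 0.0, 0.0, 0.3],
[140, -0.95, -0.15, 0.15, 0.0, 0.0, 0.3],
[140, -0.95, -0.1, 0.15, 0.0, 0.0, 0.35],
[140, -0.95, -0.05, 0.15, 0.0, 0.0, 0.3],
[140, -0.95, -0.05, 0.15, 0.0, 0.0, 0.35],
[140, -0.95, 0.0, 0.15, 0.0, 0.0, 0.3],
[140, -0.95, 0.05, 0.15, 0.0, 0.0, 0.35],
[140, -0.95, 0.05, 0.15, 0.0, 0.0, 0.3],
[140, -0.95, 0.1, 0.15, 0.0, 0.0, 0.35],
[140, -0.95, 0.15, 0.15, 0.0, 0.0, 0.3],
[140, -0.95, 0.15, 0.15, 0.0, 0.0, 0.35],
[140, -0.95, 0.2, 0.15, 0.0, 0.0, 0.3],
[140, -0.95, 0.2, 0.15, 0.0, 0.0, 0.35],
[140, -0.95, 0.25, 0.15, 0.0, 0.0, 0.3],
[140, -0.95, 0.3, 0.15, 0.0, 0.0, 0.35],
[140, -0.9, 0.3, 0.15, 0.0, 0.0, 0.3],
[140, -0.9, 0.35, 0.15, 0.0, 0.0, 0.35],
[140, -0.9, 0.4, 0.15, 0.0, 0.0, 0.3],
[140, -0.9, 0.4, 0.15, 0.0, 0.0, 0.35],
[140, -0.85, 0.45, 0.15, 0.0, 0.0, 0.3],
[140, -0.85, 0.45, 0.1, 0.0, 0.0, 0.35],
[140, -0.85, 0.5, 0.15, 0.0, 0.0, 0.3],
[140, -0.85, 0.55, 0.1, 0.0, 0.0, 0.35],
[140, -0.8, 0.55, 0.15, 0.0, 0.0, 0.3],
[140, -0.8, 0.55, 0.1, 0.0, 0.0, 0.35],
[140, -0.75, 0.65, 0.15, 0.0, 0.0, 0.3],
-- [ 0.6194 -0.1558  0.1097] [-0.5  0.1  0.3]
```

>>> {"op": "move_arm", "data": {"motion": [[140, -0.8, -0.55, 0.15, 0, 0, 0.3], [140, -0.8, -0.55, 0.15, 0, 0, 0.3], [140, -0.8, -0.5, 0.15, 0, 0, 0.3], [140, -0.85, -0.5, 0.15, 0, 0, 0.3], [140, -0.85, -0.45, 0.15, 0, 0, 0.3], [140, -0.85, -0.4, 0.15, 0, 0, 0.3], [140, -0.9, -0.4, 0.15, 0, 0, 0.3], [140, -0.9, -0.35, 0.15, 0, 0, 0.3], [140, -0.9, -0.35, 0.15, 0, 0, 0.3], [140, -0.9, -0.3, 0.15, 0, 0, 0.3], [140, -0.9, -0.3, 0.15, 0, 0, 0.3], [140, -0.95, -0.25, 0.15, 0, 0, 0.3]], "newtons": 25}}

```text
time: 2.4
tool_pos: [0.3197, 0.2942, 0.1906]
tool_rot: [3.141, 0.0, 2.388]
contact_force: [0.2, -0.2, -0.1]
opening: 0.0414
```

>>> {"op": "move_arm", "data": {"motion": [[140, -0.95, -0.2, 0.15, 0, 0, 0.3], [140, -0.95, -0.2, 0.15, 0, 0, 0.3], [140, -0.95, -0.15, 0.15, 0, 0, 0.3], [140, -0.95, -0.15, 0.15, 0, 0, 0.3], [140, -0.95, -0.1, 0.15, 0, 0, 0.35], [140, -0.95, -0.05, 0.15, 0, 0, 0.3], [140, -0.95, -0.05, 0.15, 0, 0, 0.35], [140, -0.95, 0, 0.15, 0, 0, 0.3], [140, -0.95, 0.05, 0.15, 0, 0, 0.35], [140, -0.95, 0.05, 0.15, 0, 0, 0.3], [140, -0.95, 0.1, 0.15, 0, 0, 0.35], [140, -0.95, 0.15, 0.15, 0, 0, 0.3]]}}

```text
time: 3.9
tool_pos: [0.4478, 0.1036, 0.1546]
tool_rot: [3.141, 0.0, 1.99]
contact_force: [0.2, -0.9, 0.2]
opening: 0.0414
```

>>> {"op": "move_arm", "data": {"motion": [[140, -0.95, 0.15, 0.15, 0, 0, 0.35], [140, -0.95, 0.2, 0.15, 0, 0, 0.3], [140, -0.95, 0.2, 0.15, 0, 0, 0.35], [140, -0.95, 0.25, 0.15, 0, 0, 0.3], [140, -0.95, 0.3, 0.15, 0, 0, 0.35], [140, -0.9, 0.3, 0.15, 0, 0, 0.3], [140, -0.9, 0.35, 0.15, 0, 0, 0.35], [140, -0.9, 0.4, 0.15, 0, 0, 0.3], [140, -0.9, 0.4, 0.15, 0, 0, 0.35], [140, -0.85, 0.45, 0.15, 0, 0, 0.3], [140, -0.85, 0.45, 0.1, 0, 0, 0.35], [140, -0.85, 0.5, 0.15, 0, 0, 0.3]]}}

```text
time: 5.4
tool_pos: [0.5765, -0.0911, 0.1196]
tool_rot: [3.141, -0.0, 1.582]
contact_force: [0.1, 0.4, -0.5]
opening: 0.0416
```

>>> {"op": "move_arm", "data": {"motion": [[140, -0.85, 0.55, 0.1, 0, 0, 0.35], [140, -0.8, 0.55, 0.15, 0, 0, 0.3], [140, -0.8, 0.55, 0.1, 0, 0, 0.35], [140, -0.75, 0.65, 0.15, 0, 0, 0.3], [140, 0, 0, 0, 0, 0, 0]]}}

```text
time: 6.02
tool_pos: [0.6197, -0.1572, 0.1091]
tool_rot: [-3.141, -0.0, 1.447]
contact_force: [-0.6, 0.2, -0.1]
opening: 0.0413
```

```bash
cat >> h.py <<'E'
AZ=np.radians(-6.6); N=np.r_[np.cos(AZ)/2,np.sin(AZ)/2,np.sqrt(.75)]; ROW=np.r_[-np.sin(AZ),np.cos(AZ),0]
TOP=np.array([.5698,.2055,.1137]); MOUTH=[TOP+o*ROW for o in(.078,.006,-.066)]; CR=frame(-N,ROW)
ROL=dict(A=[.6189,-.1557],B=[.6105,-.2231],C=[.5391,-.2143])
def at(k,z): return np.array(ROL[k]+[z])
E
python3 - <<'E'
from h import *
p,M,s=here(); print(s["time"],p,s["contact_force"].round(1),s["opening"])
plan(p,M,[(at("A",.034),SR,1)],140,.02)
E
```

```text
6.025 [ 0.61972643 -0.15719999  0.10908021] [-0.6  0.2 -0.1] 0.04131813296773869
[140, 0.02, -0.02, 0.94, 0.0, 0.0, 0.0],
[140, 0.02, 0.0, 0.94, 0.0, 0.0, 0.0],
[140, 0.02, -0.02, 0.94, 0.0, 0.0, 0.0],
[140, 0.0, 0.0, 0.94, 0.0, 0.0, 0.0],
-- [ 0.6191 -0.1559  0.0339] [-0.2  0.2  0.1]
```

>>> {"op": "move_arm", "data": {"motion": [[140, 0.02, -0.02, 0.94, 0, 0, 0], [140, 0.02, 0, 0.94, 0, 0, 0], [140, 0.02, -0.02, 0.94, 0, 0, 0], [140, 0, 0, 0.94, 0, 0, 0], [140, 0, 0, 0, 0, 0, 0]]}}

```text
time: 6.65
tool_pos: [0.6175, -0.1538, 0.0329]
tool_rot: [-3.138, -0.001, 1.449]
contact_force: [0.4, 0.1, -0.1]
opening: 0.0414
```

>>> {"op": "move_arm", "data": {"motion": [[255, 0, 0, 0, 0, 0, 0], [255, 0, 0, 0, 0, 0, 0], [255, 0, 0, 0, 0, 0, 0], [255, 0, 0, 0, 0, 0, 0]], "newtons": 25}}

```text
time: 7.15
tool_pos: [0.6191, -0.1547, 0.0352]
tool_rot: [3.14, 0.0, 1.448]
contact_force: [0.3, -0.3, 3.5]
opening: 0.0159
```

Run:
```python
from h import *
p,M,s=here(); print(s["time"],p,s["contact_force"].round(1),s["opening"])
# carry: lift, then above pocket 0 (index2=nearest, -y world) hover 60 mm above roller centre insert
k=2
plan(p,M,[(p+[0,0,.12],SR,1),(MOUTH[k]+N*.075,CR,1)],255,.02)
```

```text
7.15 [ 0.61905357 -0.15466007  0.03515889] [ 0.3 -0.3  3.5] 0.015936987207417867
[255, 0.0, 0.0, -1.0, 0.0, 0.0, 0.0],
[255, 0.0, 0.0, -1.0, 0.0, 0.0, 0.0],
[255, 0.0, 0.0, -1.0, 0.0, 0.0, 0.0],
[255, 0.0, 0.0, -1.0, 0.0, 0.0, 0.0],
[255, 0.0, 0.0, -1.0, 0.0, 0.0, 0.0],
[255, 0.0, 0.0, -1.0, 0.02, 0.0, 0.02],
-- [ 0.6189 -0.1546  0.1552] [ 0.1 -0.   0. ]
[255, 0.96, -0.18, -0.08, 0.34, 0.0, 0.0],
[255, 0.96, -0.18, -0.08, 0.34, 0.0, 0.0],
[255, 0.96, -0.2, -0.06, 0.34, 0.0, 0.0],
[255, 0.94, -0.2, -0.06, 0.34, 0.0, 0.0],
[255, 0.96, -0.2, -0.06, 0.34, 0.0, 0.0],
[255, 0.94, -0.2, -0.04, 0.32, 0.0, 0.0],
[255, 0.96, -0.2, -0.04, 0.34, 0.0, 0.0],
[255, 0.94, -0.2, -0.02, 0.32, 0.0, -0.02],
[255, 0.96, -0.2, -0.02, 0.34, 0.0, 0.0],
[255, 0.96, -0.2, -0.02, 0.32, 0.0, -0.02],
[255, 0.94, -0.2, -0.02, 0.34, 0.0, 0.0],
[255, 0.96, -0.18, 0.0, 0.32, 0.0, -0.02],
[255, 0.94, -0.18, 0.0, 0.34, -0.02, 0.0],
[255, 0.96, -0.2, 0.02, 0.32, 0.0, -0.02],
[255, 0.94, -0.18, 0.0, 0.34, -0.02, 0.0],
-- [0.5996 0.1355 0.1787] [-0.1  0.1 -0.1]
```

>>> {"op": "move_arm", "data": {"motion": [[255, 0, 0, -1, 0, 0, 0], [255, 0, 0, -1, 0, 0, 0], [255, 0, 0, -1, 0, 0, 0], [255, 0, 0, -1, 0, 0, 0], [255, 0, 0, -1, 0, 0, 0], [255, 0, 0, -1, 0, 0, 0]]}}

```text
time: 7.9
tool_pos: [0.6184, -0.1544, 0.1549]
tool_rot: [-3.141, -0.0, 1.448]
contact_force: [0.3, -0.5, -2.1]
opening: 0.0163
```

>>> {"op": "move_arm", "data": {"motion": [[255, 0.96, -0.18, -0.08, 0.34, 0, 0], [255, 0.96, -0.18, -0.08, 0.34, 0, 0], [255, 0.96, -0.2, -0.06, 0.34, 0, 0], [255, 0.94, -0.2, -0.06, 0.34, 0, 0], [255, 0.96, -0.2, -0.06, 0.34, 0, 0], [255, 0.94, -0.2, -0.04, 0.32, 0, 0], [255, 0.96, -0.2, -0.04, 0.34, 0, 0], [255, 0.94, -0.2, -0.02, 0.32, 0, -0.02]]}}

```text
time: 8.9
tool_pos: [0.6074, 0.001, 0.1671]
tool_rot: [-2.86, -0.001, 1.45]
contact_force: [-0.5, -0.1, -1.5]
opening: 0.0159
```

>>> {"op": "move_arm", "data": {"motion": [[255, 0.96, -0.2, -0.02, 0.34, 0, 0], [255, 0.96, -0.2, -0.02, 0.32, 0, -0.02], [255, 0.94, -0.2, -0.02, 0.34, 0, 0], [255, 0.96, -0.18, 0, 0.32, 0, -0.02], [255, 0.94, -0.18, 0, 0.34, -0.02, 0], [255, 0.96, -0.2, 0.02, 0.32, 0, -0.02], [255, 0.94, -0.18, 0, 0.34, -0.02, 0], [255, 0, 0, 0, 0, 0, 0]]}}

```text
time: 9.9
tool_pos: [0.5987, 0.1366, 0.1771]
tool_rot: [-2.617, 0.001, 1.46]
contact_force: [0.5, -0.4, -1.2]
opening: 0.0158
```

```bash
cat >> h.py <<'E'
def avg(n=6):
    L=[here()]
    for _ in range(n): eyes.read_camera("top"); L.append(here())
    p=np.mean([l[0] for l in L],0); M=R.from_matrix([l[1] for l in L]).mean().as_matrix(); s=L[-1][2]
    print("t",round(s["time"],2),"p",p.round(4),"sd",np.std([l[0] for l in L],0).round(4),"F",np.mean([l[2]["contact_force"] for l in L],0).round(1),"op",round(s["opening"],4))
    return p,M,s
def rel(p,k):
    d=p-MOUTH[k]; print("rel mouth mm: down-slope %.1f row %.1f out %.1f"%tuple(1000*np.array([d@np.cross(ROW,N),d@ROW,d@N])))
E
python3 - <<'E'
from h import *
p,M,s=avg(); rel(p,2)
im,d=shot("top","top1",(170,180,270,260),6)
a,_=shot("scene","sc1",(290,130,430,230),5)
plan(p,M,[(MOUTH[2]+N*.04,CR,.8)],255,.02)
E
```

```text
t 10.2 p [0.5988 0.1351 0.1779] sd [0.     0.0007 0.0005] F [-0.3 -0.4 -1.1] op 0.0156
rel mouth mm: down-slope -0.2 row -0.6 out 74.0
[255, 0.02, 0.0, 0.56, 0.0, 0.0, 0.0],
[255, 0.0, 0.0, 0.58, 0.0, 0.0, 0.0],
[255, 0.02, 0.0, 0.56, 0.0, 0.02, 0.02],
-- [0.582  0.1378 0.1484] [ 0.1 -0.2 -0.1]
```

View pics/top1.png

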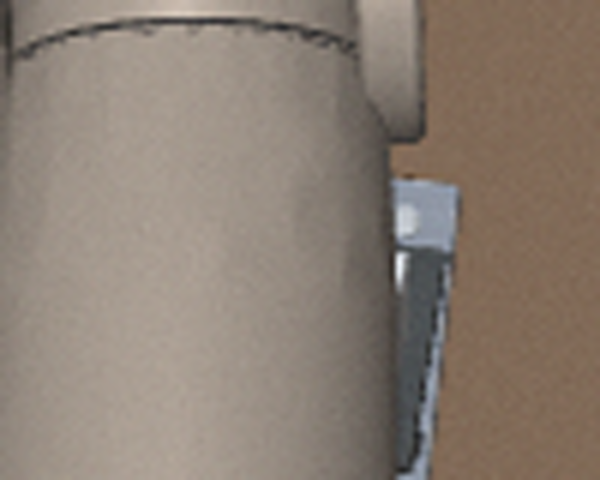

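View pics/sc1.png

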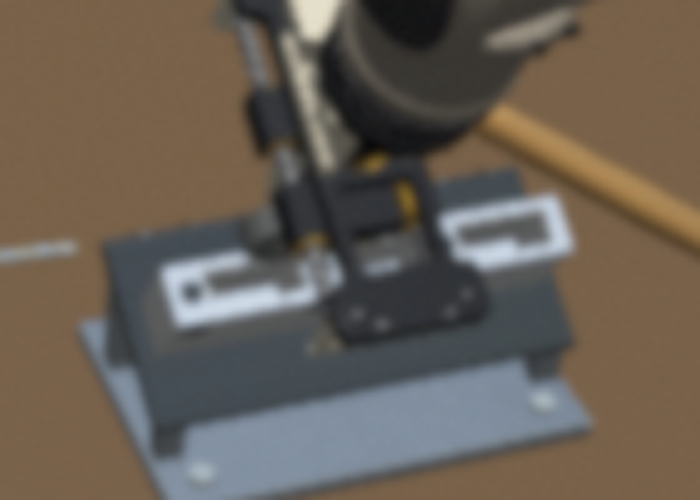

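>>> {"op": "move_arm", "data": {"motion": [[255, 0.02, 0, 0.56, 0, 0, 0], [255, 0, 0, 0.58, 0, 0, 0], [255, 0.02, 0, 0.56, 0, 0, 0], [255, 0, 0, 0.25, 0, 0, 0], [255, 0, 0, 0.25, 0, 0, 0], [255, 0, 0, 0.2, 0, 0, 0], [255, 0, 0, 0.2, 0, 0, 0]]}}

```text
time: 11.18
tool_pos: [0.5731, 0.1392, 0.133]
tool_rot: [-2.619, 0.001, 1.458]
contact_force: [0.9, 0.1, -0.9]
opening: 0.0158
```

Run:
```python
from h import *
p,M,s=avg(4); rel(p,2)
a,_=shot("scene","sc2",(290,130,430,230),5)
```

```text
t 11.38 p [0.573  0.1392 0.1328] sd [0.0001 0.     0.0002] F [ 0.3 -0.  -1.3] op 0.0156
rel mouth mm: down-slope -0.2 row 0.5 out 22.0
```

View pics/sc2.png

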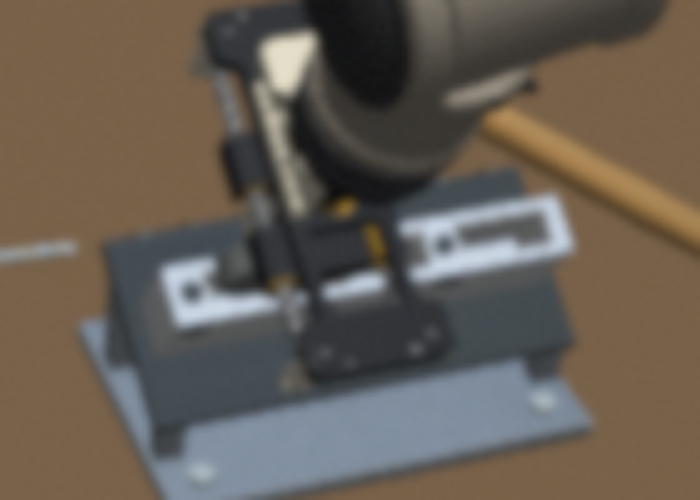

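The roller is entering the nearest pocket at the crop's left, roller at about (235,270), with no contact force.

>>> {"op": "move_arm", "data": {"motion": [[255, 0, 0, 0.2, 0, 0, 0], [255, 0, 0, 0.2, 0, 0, 0], [255, 0, 0, 0.15, 0, 0, 0], [255, 0, 0, 0.1, 0, 0, 0], [255, 0, 0, 0, 0, 0, 0]]}}

```text
time: 12.05
tool_pos: [0.5666, 0.1401, 0.1216]
tool_rot: [-2.618, 0.0, 1.458]
contact_force: [0.9, 1.2, -3.4]
opening: 0.0159
```

Run:
```python
from h import *
p,M,s=avg(3); rel(p,2)
```

```text
t 12.2 p [0.5666 0.1401 0.1216] sd [0. 0. 0.] F [ 1.3  0.8 -3.2] op 0.0156
rel mouth mm: down-slope -0.2 row 0.6 out 9.0
```

>>> {"op": "move_arm", "data": {"motion": [[140, 0, 0, 0, 0, 0, 0], [140, 0, 0, 0, 0, 0, 0], [140, 0, 0, 0, 0, 0, 0], [140, 0, 0, -0.9, 0, 0, 0], [140, 0, 0, -0.9, 0, 0, 0], [255, 0, 0, 0, 0, 0, 0], [255, 0, 0, 0, 0, 0, 0], [255, 0, 0, 0, 0, 0, 0]]}}

```text
time: 13.2
tool_pos: [0.5838, 0.138, 0.1523]
tool_rot: [-2.616, 0.001, 1.458]
contact_force: [-0.8, 1.0, 0.9]
opening: 0.0162
```

Run:
```python
from h import *
p,M,s=avg(3); rel(p,2)
a,_=shot("scene","sc3",(290,130,430,230),5)
```

```text
t 13.35 p [0.584  0.138  0.1525] sd [0.0001 0.     0.0001] F [ 0.3 -0.   0.4] op 0.0042
rel mouth mm: down-slope -0.5 row 0.6 out 44.5
```

View pics/sc3.png

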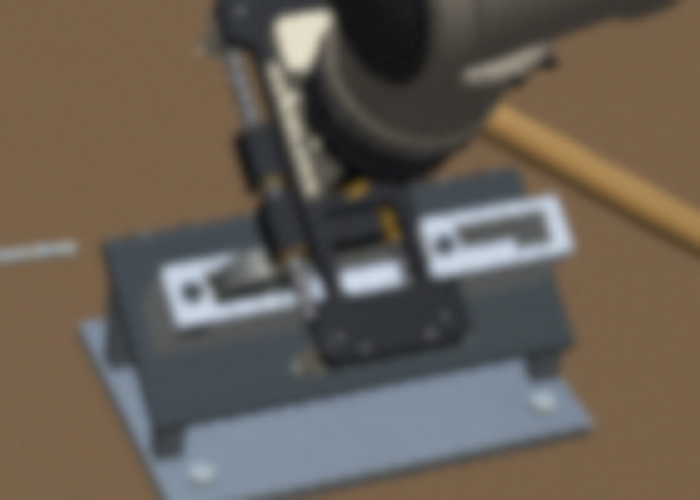

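>>> {"op": "move_arm", "data": {"motion": [[255, 0, 0, 0.35, 0, 0, 0], [255, 0, 0, 0.35, 0, 0, 0], [255, 0, 0, 0.1, 0, 0, 0], [255, 0, 0, 0.1, 0, 0, 0], [255, 0, 0, 0.1, 0, 0, 0], [255, 0, 0, 0.1, 0, 0, 0], [255, 0, 0, 0.1, 0, 0, 0]]}}

```text
time: 14.28
tool_pos: [0.5736, 0.1399, 0.1334]
tool_rot: [-2.622, -0.001, 1.458]
contact_force: [3.8, 2.1, 5.4]
opening: 0.0004
```

Run:
```python
from h import *
p,M,s=avg(1); rel(p,2); print(s["contact_force"]@N)
```

```text
t 14.32 p [0.5735 0.1399 0.1332] sd [0.0001 0.     0.0001] F [3.  1.6 5.2] op 0.0006
rel mouth mm: down-slope -0.1 row 1.2 out 22.5
5.26791072544756
```

Contact force is about 5 N at out 22.5, so I'll continue gently.

>>> {"op": "move_arm", "data": {"motion": [[255, 0, 0, 0.1, 0, 0, 0], [255, 0, 0, 0.1, 0, 0, 0], [255, 0, 0, 0.1, 0, 0, 0], [255, 0, 0, 0.1, 0, 0, 0]]}}

```text
time: 14.82
tool_pos: [0.5696, 0.1398, 0.1264]
tool_rot: [-2.622, -0.0, 1.458]
contact_force: [3.8, 0.6, 5.9]
opening: 0.0004
```

Run:
```python
from h import *
p,M,s=avg(1); rel(p,2); print(s["contact_force"]@N)
```

```text
t 14.88 p [0.5694 0.1397 0.1262] sd [0.0001 0.     0.0002] F [ 3.2 -0.1  4.4] op 0.0007
rel mouth mm: down-slope -0.0 row 0.6 out 14.4
3.7893244797480508
```

>>> {"op": "move_arm", "data": {"motion": [[255, 0, 0, 0.1, 0, 0, 0], [255, 0, 0, 0.1, 0, 0, 0], [255, 0, 0, 0.1, 0, 0, 0], [255, 0, 0, 0.05, 0, 0, 0]]}}

```text
time: 15.38
tool_pos: [0.5653, 0.1399, 0.1194]
tool_rot: [-2.619, 0.001, 1.458]
contact_force: [4.8, -2.4, 5.9]
opening: 0.0004
```

Run:
```python
from h import *
p,M,s=avg(1); rel(p,2); print(s["contact_force"]@N)
```

```text
t 15.43 p [0.5653 0.1398 0.1194] sd [0. 0. 0.] F [ 3.9 -1.7  4.7] op 0.0002
rel mouth mm: down-slope -0.2 row 0.3 out 6.4
4.554226617455541
```

>>> {"op": "move_arm", "data": {"motion": [[255, 0, 0, 0.05, 0, 0, 0], [255, 0, 0, 0.05, 0, 0, 0], [255, 0, 0, 0, 0, 0, 0]]}}

```text
time: 15.8
tool_pos: [0.5653, 0.1398, 0.1191]
tool_rot: [-2.622, 0.0, 1.458]
contact_force: [6.2, -2.4, 10.5]
opening: 0.0005
```

Run:
```python
from h import *
p,M,s=avg(1); rel(p,2); print(s["contact_force"]@N)
```

```text
t 15.85 p [0.5653 0.1398 0.1191] sd [0. 0. 0.] F [ 5.8 -2.3 10.7] op 0.0002
rel mouth mm: down-slope -0.0 row 0.3 out 6.2
12.312706465646176
```

Run:
```python
from h import *
p,M,s=here(); p=p-.0019*N
p,M=plan(p,M,[(MOUTH[2]+N*.06,CR,1),(np.array([.612,-.10,.15]),SR,1.15),(at("B",.10),SR,1)],140,.05)
```

```text
[140, 0.0, 0.0, -0.95, 0.0, 0.0, 0.0],
[140, 0.0, 0.0, -0.9, 0.0, 0.0, 0.0],
[140, 0.0, 0.0, -0.95, 0.05, 0.0, 0.0],
-- [0.592  0.1369 0.1661] [ 0.  -0.4 -0.4]
[140, -1.0, 0.2, -0.05, -0.45, 0.0, 0.0],
[140, -1.0, 0.2, -0.05, -0.45, 0.0, 0.0],
[140, -1.0, 0.25, 0.0, -0.45, 0.0, 0.0],
[140, -1.0, 0.25, 0.0, -0.45, 0.0, 0.0],
[140, -1.0, 0.2, 0.0, -0.45, 0.0, 0.0],
[140, -1.0, 0.25, 0.0, -0.45, 0.0, 0.0],
[140, -1.0, 0.2, 0.0, -0.45, 0.0, 0.0],
[140, -1.0, 0.2, 0.05, -0.45, 0.0, 0.05],
[140, -1.0, 0.25, 0.05, -0.45, 0.0, 0.0],
[140, -1.0, 0.25, 0.05, -0.5, 0.0, 0.05],
[140, -1.0, 0.2, 0.05, -0.45, 0.0, 0.0],
-- [ 0.6134 -0.0871  0.1503] [ -1.4 -12.9  -0.3]
[140, -0.85, 0.1, 0.3, 0.0, 0.0, 0.0],
[140, -0.85, 0.1, 0.3, 0.0, 0.0, 0.0],
[140, -0.85, 0.1, 0.3, 0.0, 0.0, 0.0],
[140, -0.85, 0.1, 0.35, 0.0, 0.0, 0.0],
[140, -0.85, 0.05, 0.3, 0.0, 0.0, 0.0],
[140, -0.85, 0.1, 0.35, 0.0, 0.0, 0.0],
[140, -0.85, 0.05, 0.3, 0.0, 0.0, 0.0],
[140, -0.8, 0.1, 0.35, 0.0, 0.0, 0.0],
-- [ 0.6106 -0.2229  0.0995] [-0.1 -0.2  0.5]
```

>>> {"op": "move_arm", "data": {"motion": [[255, 0, 0, -0.95, 0, 0, 0], [140, 0, 0, -0.9, 0, 0, 0], [140, 0, 0, -0.95, 0.05, 0, 0], [140, -1, 0.2, -0.05, -0.45, 0, 0], [140, -1, 0.2, -0.05, -0.45, 0, 0], [140, -1, 0.25, 0, -0.45, 0, 0], [140, -1, 0.25, 0, -0.45, 0, 0], [140, -1, 0.2, 0, -0.45, 0, 0], [140, -1, 0.25, 0, -0.45, 0, 0], [140, -1, 0.2, 0, -0.45, 0, 0], [140, -1, 0.2, 0.05, -0.45, 0, 0.05], [140, -1, 0.25, 0.05, -0.45, 0, 0]]}}

```text
time: 17.35
tool_pos: [0.6086, -0.0463, 0.1518]
tool_rot: [-3.036, 0.001, 1.453]
contact_force: [0.8, 0.9, 0.6]
opening: 0.0413
```

>>> {"op": "move_arm", "data": {"motion": [[140, -1, 0.25, 0.05, -0.5, 0, 0.05], [140, -1, 0.2, 0.05, -0.45, 0, 0], [140, -0.85, 0.1, 0.3, 0, 0, 0], [140, -0.85, 0.1, 0.3, 0, 0, 0], [140, -0.85, 0.1, 0.3, 0, 0, 0], [140, -0.85, 0.1, 0.35, 0, 0, 0], [140, -0.85, 0.05, 0.3, 0, 0, 0], [140, -0.85, 0.1, 0.35, 0, 0, 0], [140, -0.85, 0.05, 0.3, 0, 0, 0], [140, -0.8, 0.1, 0.35, 0, 0, 0], [140, 0, 0, 0, 0, 0, 0]]}}

```text
time: 18.73
tool_pos: [0.6098, -0.2238, 0.0984]
tool_rot: [-3.135, 0.002, 1.446]
contact_force: [-1.2, 0.1, 0.4]
opening: 0.0416
```

Run:
```python
from h import *
p,M,s=avg(3)
plan(p,M,[(at("B",.034),SR,1)],140,.02)
im,d=shot("top","top2",(130,180,260,270),5)
P=unproj("top",d); e=(P-TOP).reshape(-1,3); L=np.c_[e@np.cross(ROW,N),e@ROW,e@N]*1000
m=(abs(L[:,0])<14)&(abs(L[:,1]+66)<24); print("pocket2 heights",np.percentile(L[m,2],[5,50,80,90,95,98]).round(1))
print(*find("top","roller_a"),sep="\n")
a,_=shot("scene","sc4",(290,130,430,230),5)
```

```text
t 18.88 p [ 0.6102 -0.2229  0.099 ] sd [0.0002 0.0006 0.0004] F [-0.2 -0.  -0. ] op 0.0415
[140, 0.0, 0.0, 0.82, -0.02, 0.0, 0.0],
[140, 0.0, 0.0, 0.8, -0.02, 0.0, 0.0],
[140, 0.0, 0.02, 0.82, 0.0, 0.0, 0.0],
[140, 0.0, 0.0, 0.8, -0.02, 0.02, 0.0],
-- [ 0.6104 -0.223   0.0342] [ 0.1 -0.1 -0.2]
pocket2 heights [-6.7  1.3  5.3  6.4  7.1  7.7]
(0.57, array([ 0.5564, -0.3309,  0.0286]), array([397., 229.]))
(0.5, array([0.5511, 0.1458, 0.0955]), array([216., 230.]))
(0.42, array([ 0.7665, -0.2383,  0.0295]), array([361., 152.]))
(0.37, array([ 0.6131, -0.225 ,  0.0315]), array([358., 208.]))
```

View pics/top2.png

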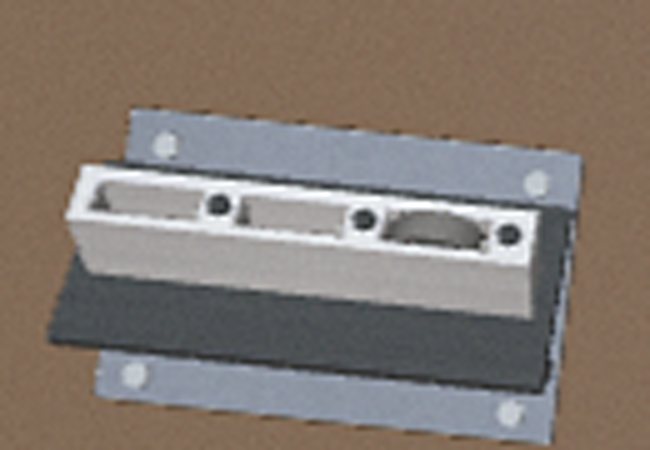

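View pics/sc4.png

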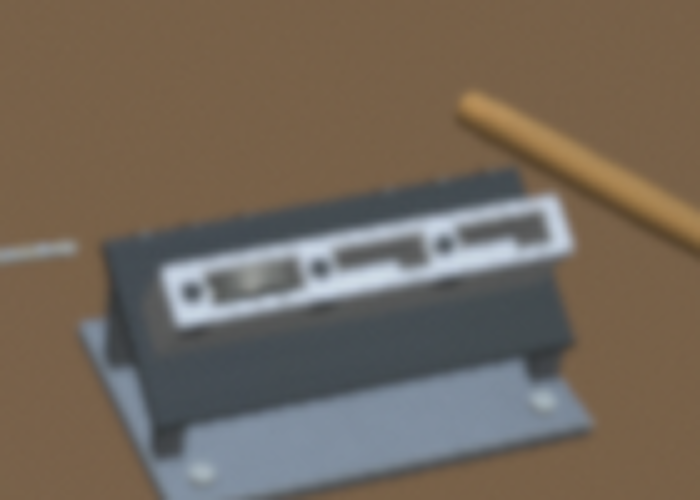

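First roller is home: at (435,230) in the top crop it sits flush, with its top about 6–7 mm above the mouth. Now roller B into the middle pocket.

Run:
```python
from h import *
plan(at("B",.034),SR,[(at("B",.154),SR,1),(MOUTH[1]+N*.07,CR,1.0),(MOUTH[1]+N*.04,CR,1)],255,.05)
```

```text
[255, 0.0, 0.0, -1.0, 0.0, 0.0, 0.0],
[255, 0.0, 0.0, -1.0, 0.0, 0.0, 0.0],
[255, 0.0, 0.0, -1.0, 0.0, 0.0, 0.0],
[255, 0.0, 0.0, -1.0, 0.0, 0.0, 0.0],
[255, 0.0, 0.0, -1.0, 0.0, 0.0, 0.0],
[255, 0.0, 0.0, -1.0, 0.0, 0.0, 0.0],
-- [ 0.6105 -0.2231  0.154 ] [0. 0. 0.]
[255, 0.95, -0.15, -0.05, 0.25, 0.0, 0.0],
[255, 0.95, -0.15, -0.05, 0.25, 0.0, 0.0],
[255, 0.95, -0.15, -0.05, 0.2, 0.0, 0.0],
[255, 0.95, -0.15, -0.05, 0.25, 0.0, 0.0],
[255, 0.95, -0.15, -0.05, 0.2, 0.0, 0.0],
[255, 1.0, -0.15, -0.05, 0.25, 0.0, 0.0],
[255, 0.95, -0.15, 0.0, 0.2, 0.0, 0.0],
[255, 1.0, -0.15, 0.0, 0.25, 0.0, 0.0],
[255, 0.95, -0.15, 0.0, 0.2, 0.0, 0.0],
[255, 1.0, -0.15, 0.0, 0.25, 0.0, 0.0],
[255, 0.95, -0.15, 0.0, 0.2, 0.0, 0.0],
[255, 1.0, -0.15, 0.0, 0.25, 0.0, 0.0],
[255, 0.95, -0.1, 0.0, 0.2, 0.0, 0.0],
[255, 1.0, -0.15, 0.0, 0.25, 0.0, 0.0],
[255, 0.95, -0.15, 0.0, 0.2, 0.0, 0.0],
[255, 1.0, -0.1, 0.0, 0.25, 0.0, 0.0],
[255, 0.95, -0.15, 0.0, 0.2, 0.0, 0.0],
[255, 1.0, -0.1, 0.0, 0.25, 0.0, 0.0],
[255, 0.95, -0.15, 0.0, 0.2, 0.0, 0.0],
[255, 1.0, -0.1, 0.0, 0.25, 0.0, 0.0],
[255, 0.95, -0.15, 0.0, 0.2, 0.0, -0.05],
[255, 1.0, -0.1, 0.0, 0.25, -0.05, 0.0],
-- [0.6054 0.2078 0.1743] [-0.1 -0.4  0. ]
[255, 0.0, 0.0, 0.75, 0.0, 0.0, 0.0],
[255, 0.0, 0.0, 0.75, 0.0, 0.0, 0.0],
-- [0.5905 0.2095 0.1483] [-0.1 -0.4  0. ]
```

>>> {"op": "move_arm", "data": {"motion": [[140, 0, 0, 0.82, 0, 0, 0], [140, 0, 0, 0.8, 0, 0, 0], [140, 0, 0.02, 0.82, 0, 0, 0], [140, 0, 0, 0.8, -0.02, 0, 0], [140, 0, 0, 0, 0, 0, 0], [255, 0, 0, 0, 0, 0, 0], [255, 0, 0, 0, 0, 0, 0], [255, 0, 0, 0, 0, 0, 0], [255, 0, 0, 0, 0, 0, 0]]}}

```text
time: 20.15
tool_pos: [0.6107, -0.2229, 0.0351]
tool_rot: [-3.14, 0.002, 1.448]
contact_force: [-0.2, 0.0, 1.9]
opening: 0.0159
```

>>> {"op": "move_arm", "data": {"motion": [[255, 0, 0, -1, 0, 0, 0], [255, 0, 0, -1, 0, 0, 0], [255, 0, 0, -1, 0, 0, 0], [255, 0, 0, -1, 0, 0, 0], [255, 0, 0, -1, 0, 0, 0], [255, 0, 0, -1, 0, 0, 0]]}}

```text
time: 20.9
tool_pos: [0.6106, -0.2224, 0.155]
tool_rot: [-3.138, 0.002, 1.448]
contact_force: [0.5, -0.3, -0.5]
opening: 0.0157
```

>>> {"op": "move_arm", "data": {"motion": [[255, 0.95, -0.15, -0.05, 0.25, 0, 0], [255, 0.95, -0.15, -0.05, 0.25, 0, 0], [255, 0.95, -0.15, -0.05, 0.2, 0, 0], [255, 0.95, -0.15, -0.05, 0.25, 0, 0], [255, 0.95, -0.15, -0.05, 0.2, 0, 0], [255, 1, -0.15, -0.05, 0.25, 0, 0], [255, 0.95, -0.15, 0, 0.2, 0, 0], [255, 1, -0.15, 0, 0.25, 0, 0], [255, 0.95, -0.15, 0, 0.2, 0, 0], [255, 1, -0.15, 0, 0.25, 0, 0], [255, 0.95, -0.15, 0, 0.2, 0, 0]]}}

```text
time: 22.28
tool_pos: [0.6048, -0.0068, 0.1641]
tool_rot: [-2.875, 0.002, 1.448]
contact_force: [-0.2, -0.2, -0.5]
opening: 0.0157
```

>>> {"op": "move_arm", "data": {"motion": [[255, 1, -0.15, 0, 0.25, 0, 0], [255, 0.95, -0.1, 0, 0.2, 0, 0], [255, 1, -0.15, 0, 0.25, 0, 0], [255, 0.95, -0.15, 0, 0.2, 0, 0], [255, 1, -0.1, 0, 0.25, 0, 0], [255, 0.95, -0.15, 0, 0.2, 0, 0], [255, 1, -0.1, 0, 0.25, 0, 0], [255, 0.95, -0.15, 0, 0.2, 0, 0], [255, 1, -0.1, 0, 0.25, 0, 0], [255, 0.95, -0.15, 0, 0.2, 0, -0.05], [255, 1, -0.1, 0, 0.25, -0.05, 0], [255, 0, 0, 0, 0, 0, 0]]}}

```text
time: 23.78
tool_pos: [0.6051, 0.2101, 0.1733]
tool_rot: [-2.614, 0.004, 1.457]
contact_force: [0.2, -0.3, -1.1]
opening: 0.0158
```

Run:
```python
from h import *
p,M,s=avg(6); rel(p,1)
plan(p,M,[(MOUTH[1]+N*.032,CR,.8),(MOUTH[1]+N*.0095,CR,.2)],255,.02)
```

```text
t 24.07 p [0.6054 0.2083 0.174 ] sd [0.0001 0.0009 0.0004] F [-0.1 -0.3 -0.9] op 0.0154
rel mouth mm: down-slope 0.2 row 0.9 out 69.7
[255, -0.02, 0.0, 0.62, 0.0, 0.02, 0.0],
[255, 0.0, 0.0, 0.64, -0.02, 0.0, -0.02],
[255, -0.02, 0.0, 0.62, 0.0, 0.02, 0.0],
-- [0.5865 0.2096 0.1415] [-0.1  0.  -0.1]
[255, 0.0, 0.0, 0.18, 0.0, 0.0, 0.0],
[255, 0.0, 0.0, 0.2, 0.0, 0.0, 0.0],
[255, 0.0, 0.0, 0.18, 0.0, 0.0, 0.0],
[255, 0.0, 0.0, 0.2, 0.0, 0.0, 0.0],
[255, 0.0, 0.0, 0.18, 0.0, 0.0, 0.0],
[255, 0.0, 0.0, 0.2, 0.0, 0.0, 0.0],
-- [0.5752 0.2109 0.1217] [ 0.  -0.   0.2]
```

>>> {"op": "move_arm", "data": {"motion": [[255, -0.02, 0, 0.62, 0, 0.02, 0], [255, 0, 0, 0.64, 0, 0, 0], [255, 0, 0, 0.62, 0, 0, 0], [255, 0, 0, 0.2, 0, 0, 0], [255, 0, 0, 0.2, 0, 0, 0], [255, 0, 0, 0.2, 0, 0, 0]]}}

```text
time: 24.82
tool_pos: [0.5808, 0.2107, 0.1314]
tool_rot: [-2.616, 0.002, 1.454]
contact_force: [-0.3, -0.5, -0.2]
opening: 0.0157
```

Run:
```python
from h import *
p,M,s=avg(3); rel(p,1)
a,_=shot("scene","sc5",(290,130,430,230),5)
```

```text
t 24.98 p [0.5805 0.2108 0.1311] sd [0.0002 0.     0.0002] F [-0.3 -0.1 -0.7] op 0.016
rel mouth mm: down-slope -0.0 row 0.5 out 20.1
```

View pics/sc5.png

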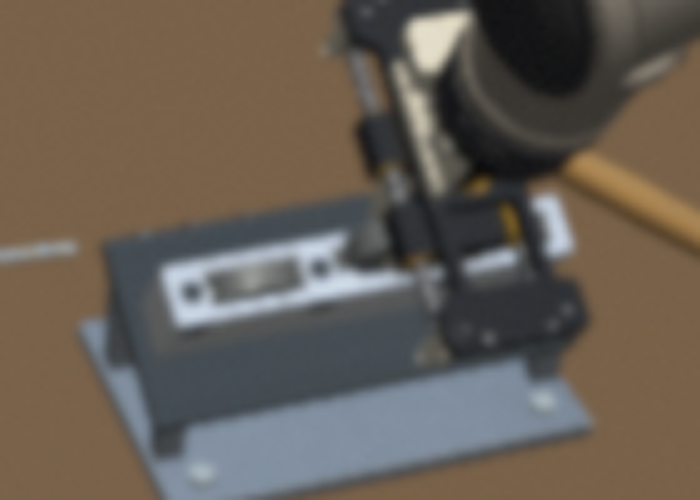

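Roller B is going into the middle pocket (crop 365,250) with no contact force.

>>> {"op": "move_arm", "data": {"motion": [[255, 0, 0, 0.2, 0, 0, 0], [255, 0, 0, 0.2, 0, 0, 0], [255, 0, 0, 0.15, 0, 0, 0], [255, 0, 0, 0, 0, 0, 0]]}}

```text
time: 25.52
tool_pos: [0.5748, 0.2115, 0.1215]
tool_rot: [-2.614, 0.002, 1.454]
contact_force: [-0.6, -0.3, -0.7]
opening: 0.0155
```

>>> {"op": "move_arm", "data": {"motion": [[140, 0, 0, 0, 0, 0, 0], [140, 0, 0, 0, 0, 0, 0], [140, 0, 0, 0, 0, 0, 0], [140, 0, 0, -0.9, 0, 0, 0], [140, 0, 0, -0.9, 0, 0, 0], [255, 0, 0, 0, 0, 0, 0], [255, 0, 0, 0, 0, 0, 0], [255, 0, 0, 0, 0, 0, 0], [255, 0, 0, 0, 0, 0, 0]]}}

```text
time: 26.65
tool_pos: [0.5927, 0.2095, 0.1524]
tool_rot: [-2.614, 0.003, 1.454]
contact_force: [0.8, -0.3, 0.1]
opening: 0.0059
```

Run:
```python
from h import *
p,M,s=avg(3); rel(p,1)
a,_=shot("scene","sc6",(290,130,430,230),5)
```

```text
t 26.8 p [0.5928 0.2094 0.1526] sd [0.0001 0.     0.0001] F [-0.3 -0.3 -0.1] op 0.0003
rel mouth mm: down-slope -0.0 row 0.6 out 44.9
```

View pics/sc6.png

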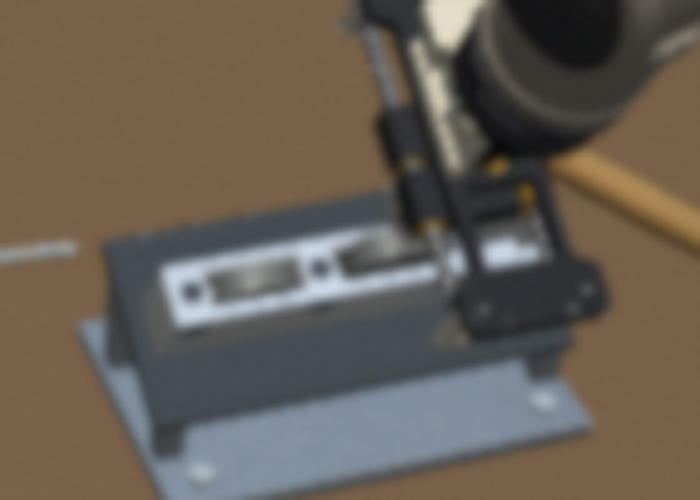

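>>> {"op": "move_arm", "data": {"motion": [[255, 0, 0, 0.35, 0, 0, 0], [255, 0, 0, 0.35, 0, 0, 0], [255, 0, 0, 0.1, 0, 0, 0], [255, 0, 0, 0.1, 0, 0, 0], [255, 0, 0, 0.1, 0, 0, 0], [255, 0, 0, 0.1, 0, 0, 0], [255, 0, 0, 0.1, 0, 0, 0]]}}

```text
time: 27.72
tool_pos: [0.5821, 0.2115, 0.1334]
tool_rot: [-2.619, -0.0, 1.454]
contact_force: [3.8, 1.7, 6.4]
opening: 0.0002
```

>>> {"op": "move_arm", "data": {"motion": [[255, 0, 0, 0.1, 0, 0, 0], [255, 0, 0, 0.1, 0, 0, 0], [255, 0, 0, 0.1, 0, 0, 0], [255, 0, 0, 0.1, 0, 0, 0]]}}

```text
time: 28.22
tool_pos: [0.5782, 0.2113, 0.1267]
tool_rot: [-2.619, 0.001, 1.453]
contact_force: [3.3, 0.5, 6.3]
opening: 0.0007
```

>>> {"op": "move_arm", "data": {"motion": [[255, 0, 0, 0.1, 0, 0, 0], [255, 0, 0, 0.1, 0, 0, 0], [255, 0, 0, 0.1, 0, 0, 0], [255, 0, 0, 0.05, 0, 0, 0]]}}

```text
time: 28.72
tool_pos: [0.5743, 0.2112, 0.12]
tool_rot: [-2.617, 0.002, 1.453]
contact_force: [2.9, -1.6, 4.9]
opening: 0.0009
```

Run:
```python
from h import *
p,M,s=avg(1); rel(p,1); print(s["contact_force"]@N)
```

```text
t 28.77 p [0.5742 0.2112 0.1198] sd [0.0001 0.     0.0001] F [ 2.7 -1.8  4.9] op 0.0005
rel mouth mm: down-slope 0.1 row 0.2 out 7.1
5.486583865497423
```

>>> {"op": "move_arm", "data": {"motion": [[255, 0, 0, 0.05, 0, 0, 0], [255, 0, 0, 0.05, 0, 0, 0], [255, 0, 0, 0.05, 0, 0, 0], [255, 0, 0, 0, 0, 0, 0]]}}

```text
time: 29.28
tool_pos: [0.5736, 0.2113, 0.1187]
tool_rot: [-2.62, 0.002, 1.453]
contact_force: [6.5, -2.4, 13.6]
opening: 0.0003
```

Run:
```python
from h import *
p,M,s=avg(1); rel(p,1); print(s["contact_force"]@N)
p=p-.0028*N
p,M=plan(p,M,[(MOUTH[1]+N*.065,CR,1),(np.array([.55,-.125,.15]),SR,1),(at("C",.10),SR,1)],140,.05)
```

```text
t 29.32 p [0.5736 0.2113 0.1187] sd [0. 0. 0.] F [ 6.6 -3.1 13.1] op 0.0007
rel mouth mm: down-slope 0.2 row 0.2 out 5.8
14.441856111151063
[140, 0.0, 0.0, -0.75, 0.0, 0.0, 0.0],
[140, 0.0, 0.0, -0.8, 0.0, 0.0, 0.0],
[140, 0.0, 0.0, -0.75, 0.0, 0.0, 0.0],
[140, 0.0, 0.0, -0.8, 0.0, 0.0, -0.05],
-- [0.6029 0.2079 0.17  ] [-0.1 -0.2  0. ]
[140, -1.0, 0.0, 0.05, -0.3, 0.0, 0.0],
[140, -1.0, 0.0, 0.05, -0.3, 0.0, 0.0],
[140, -1.0, 0.0, 0.05, -0.3, 0.0, 0.0],
[140, -1.0, 0.0, 0.1, -0.3, 0.0, 0.0],
[140, -1.0, 0.0, 0.05, -0.3, 0.0, 0.0],
[140, -1.0, -0.05, 0.05, -0.3, 0.0, 0.0],
[140, -1.0, -0.05, 0.1, -0.3, 0.0, 0.0],
[140, -1.0, -0.05, 0.05, -0.3, 0.0, 0.0],
[140, -1.0, -0.05, 0.05, -0.3, 0.0, 0.0],
[140, -1.0, -0.05, 0.1, -0.3, 0.0, 0.0],
[140, -1.0, -0.05, 0.05, -0.3, 0.0, 0.0],
[140, -0.95, 0.0, 0.05, -0.3, 0.0, 0.0],
[140, -1.0, -0.05, 0.1, -0.3, 0.0, 0.0],
[140, -0.95, -0.05, 0.05, -0.25, 0.0, 0.05],
[140, -1.0, 0.0, 0.1, -0.3, 0.0, 0.0],
[140, -0.95, -0.05, 0.05, -0.25, 0.0, 0.05],
[140, -1.0, 0.0, 0.1, -0.3, 0.0, 0.0],
-- [ 0.5501 -0.1252  0.1497] [-0.1  0.2  0.3]
[140, -0.75, 0.0, 0.4, 0.0, 0.0, 0.0],
[140, -0.75, 0.0, 0.4, 0.0, 0.0, 0.0],
[140, -0.75, 0.0, 0.4, 0.0, 0.0, 0.0],
[140, -0.75, 0.0, 0.45, 0.0, 0.0, 0.0],
[140, -0.75, 0.0, 0.4, 0.0, 0.0, 0.0],
[140, -0.75, 0.0, 0.45, 0.0, 0.0, 0.0],
-- [ 0.5391 -0.2145  0.0996] [0.  0.2 0.4]
```

>>> {"op": "move_arm", "data": {"motion": [[255, 0, 0, -0.75, 0, 0, 0], [140, 0, 0, -0.8, 0, 0, 0], [140, 0, 0, -0.75, 0, 0, 0], [140, 0, 0, -0.8, 0, 0, -0.05], [140, -1, 0, 0.05, -0.3, 0, 0], [140, -1, 0, 0.05, -0.3, 0, 0], [140, -1, 0, 0.05, -0.3, 0, 0], [140, -1, 0, 0.1, -0.3, 0, 0], [140, -1, 0, 0.05, -0.3, 0, 0], [140, -1, -0.05, 0.05, -0.3, 0, 0], [140, -1, -0.05, 0.1, -0.3, 0, 0], [140, -1, -0.05, 0.05, -0.3, 0, 0]]}}

```text
time: 30.82
tool_pos: [0.5775, 0.0499, 0.161]
tool_rot: [-2.865, -0.001, 1.459]
contact_force: [0.3, -0.1, -0.2]
opening: 0.0415
```

>>> {"op": "move_arm", "data": {"motion": [[140, -1, -0.05, 0.05, -0.3, 0, 0], [140, -1, -0.05, 0.1, -0.3, 0, 0], [140, -1, -0.05, 0.05, -0.3, 0, 0], [140, -0.95, 0, 0.05, -0.3, 0, 0], [140, -1, -0.05, 0.1, -0.3, 0, 0], [140, -0.95, -0.05, 0.05, -0.25, 0, 0.05], [140, -1, 0, 0.1, -0.3, 0, 0], [140, -0.95, -0.05, 0.05, -0.25, 0, 0.05], [140, -1, 0, 0.1, -0.3, 0, 0]]}}

```text
time: 31.95
tool_pos: [0.5497, -0.1249, 0.1494]
tool_rot: [-3.138, -0.0, 1.448]
contact_force: [0.5, -0.7, -0.1]
opening: 0.0415
```

>>> {"op": "move_arm", "data": {"motion": [[140, -0.75, 0, 0.4, 0, 0, 0], [140, -0.75, 0, 0.4, 0, 0, 0], [140, -0.75, 0, 0.4, 0, 0, 0], [140, -0.75, 0, 0.45, 0, 0, 0], [140, -0.75, 0, 0.4, 0, 0, 0], [140, -0.75, 0, 0.45, 0, 0, 0], [140, 0, 0, 0, 0, 0, 0]]}}

```text
time: 32.83
tool_pos: [0.5385, -0.2152, 0.0992]
tool_rot: [-3.137, -0.0, 1.446]
contact_force: [0.2, 0.2, -0.0]
opening: 0.0413
```

Run:
```python
from h import *
p,M,s=avg(3)
plan(p,M,[(at("C",.034),SR,1)],140,.02)
im,d=shot("top","top3",(130,180,260,270),5)
P=unproj("top",d); e=(P-TOP).reshape(-1,3); L=np.c_[e@np.cross(ROW,N),e@ROW,e@N]*1000
for o in(6,-66):
    m=(abs(L[:,0])<14)&(abs(L[:,1]-o)<24); print("heights",np.percentile(L[m,2],[5,50,80,90,95,98]).round(1))
print("carry")
plan(at("C",.034),SR,[(at("C",.154),SR,1),(MOUTH[0]+N*.07,CR,1.0)],255,.05)
```

```text
t 32.98 p [ 0.539  -0.2145  0.0999] sd [0.0003 0.0004 0.0005] F [ 0.3  0.2 -0.1] op 0.0414
[140, 0.0, 0.0, 0.82, 0.0, 0.0, 0.0],
[140, 0.0, 0.0, 0.82, -0.02, 0.0, 0.0],
[140, 0.0, 0.0, 0.82, 0.0, 0.0, 0.0],
[140, 0.02, 0.02, 0.84, -0.02, 0.0, 0.0],
-- [ 0.5392 -0.2142  0.0339] [-0.1 -0.1  0.1]
heights [-7.1  1.3  4.6  6.3  7.2  8.2]
heights [-6.5  1.4  5.5  6.4  7.3  8.5]
carry
[255, 0.0, 0.0, -1.0, 0.0, 0.0, 0.0],
[255, 0.0, 0.0, -1.0, 0.0, 0.0, 0.0],
[255, 0.0, 0.0, -1.0, 0.0, 0.0, 0.0],
[255, 0.0, 0.0, -1.0, 0.0, 0.0, 0.0],
[255, 0.0, 0.0, -1.0, 0.0, 0.0, 0.0],
[255, 0.0, 0.0, -1.0, 0.0, 0.0, 0.0],
-- [ 0.5391 -0.2143  0.154 ] [0. 0. 0.]
[255, 1.0, 0.05, -0.05, 0.2, 0.0, 0.0],
[255, 1.0, 0.0, -0.05, 0.2, 0.0, 0.0],
[255, 1.0, 0.0, -0.05, 0.2, 0.0, 0.0],
[255, 1.0, 0.0, -0.05, 0.2, 0.0, 0.0],
[255, 1.0, 0.0, -0.05, 0.2, 0.0, 0.0],
[255, 1.0, 0.05, -0.05, 0.2, 0.0, 0.0],
[255, 1.0, 0.0, -0.05, 0.2, 0.0, 0.0],
[255, 1.0, 0.0, -0.05, 0.2, 0.0, 0.0],
[255, 1.0, 0.0, -0.05, 0.2, 0.0, 0.0],
[255, 1.0, 0.0, -0.05, 0.2, 0.0, 0.0],
[255, 1.0, 0.05, -0.05, 0.2, 0.0, 0.0],
[255, 1.0, 0.0, -0.05, 0.2, 0.0, 0.0],
[255, 1.0, 0.0, -0.05, 0.2, 0.0, 0.0],
[255, 1.0, 0.0, -0.05, 0.2, 0.0, 0.0],
[255, 1.0, 0.05, -0.05, 0.2, 0.0, 0.0],
[255, 1.0, 0.0, -0.05, 0.2, 0.0, 0.0],
[255, 1.0, 0.0, -0.05, 0.2, 0.0, 0.0],
[255, 1.0, 0.05, -0.05, 0.2, 0.0, 0.0],
[255, 1.0, 0.0, -0.05, 0.2, 0.0, 0.0],
[255, 1.0, 0.05, -0.05, 0.2, 0.0, 0.0],
[255, 1.0, 0.0, -0.05, 0.2, 0.0, 0.0],
[255, 1.0, 0.0, -0.05, 0.2, 0.0, 0.0],
[255, 1.0, 0.05, 0.0, 0.2, 0.0, 0.0],
[255, 0.95, 0.0, -0.05, 0.2, 0.0, -0.05],
[255, 1.0, 0.05, 0.0, 0.2, -0.05, 0.0],
-- [0.6134 0.2793 0.174 ] [ 0.2 -0.3  0.4]
```

View pics/top3.png

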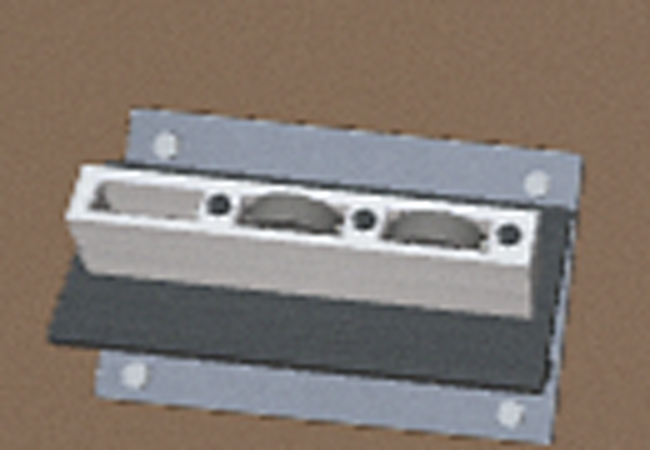

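Both pressed rollers look alike and flush in the top crop, at (285,210) and (435,230). Now roller C.

>>> {"op": "move_arm", "data": {"motion": [[140, 0, 0, 0.82, 0, 0, 0], [140, 0, 0, 0.82, -0.02, 0, 0], [140, 0, 0, 0.82, 0, 0, 0], [140, 0.02, 0.02, 0.84, -0.02, 0, 0], [140, 0, 0, 0, 0, 0, 0], [255, 0, 0, 0, 0, 0, 0], [255, 0, 0, 0, 0, 0, 0], [255, 0, 0, 0, 0, 0, 0], [255, 0, 0, 0, 0, 0, 0]]}}

```text
time: 34.15
tool_pos: [0.5397, -0.2141, 0.0347]
tool_rot: [3.14, 0.001, 1.448]
contact_force: [0.7, -1.3, 3.0]
opening: 0.0159
```

>>> {"op": "move_arm", "data": {"motion": [[255, 0, 0, -1, 0, 0, 0], [255, 0, 0, -1, 0, 0, 0], [255, 0, 0, -1, 0, 0, 0], [255, 0, 0, -1, 0, 0, 0], [255, 0, 0, -1, 0, 0, 0], [255, 0, 0, -1, 0, 0, 0]]}}

```text
time: 34.9
tool_pos: [0.5391, -0.2137, 0.1548]
tool_rot: [3.141, 0.0, 1.448]
contact_force: [0.4, 1.3, -0.3]
opening: 0.0161
```

>>> {"op": "move_arm", "data": {"motion": [[255, 1, 0.05, -0.05, 0.2, 0, 0], [255, 1, 0, -0.05, 0.2, 0, 0], [255, 1, 0, -0.05, 0.2, 0, 0], [255, 1, 0, -0.05, 0.2, 0, 0], [255, 1, 0, -0.05, 0.2, 0, 0], [255, 1, 0.05, -0.05, 0.2, 0, 0], [255, 1, 0, -0.05, 0.2, 0, 0], [255, 1, 0, -0.05, 0.2, 0, 0], [255, 1, 0, -0.05, 0.2, 0, 0], [255, 1, 0, -0.05, 0.2, 0, 0], [255, 1, 0.05, -0.05, 0.2, 0, 0], [255, 1, 0, -0.05, 0.2, 0, 0]]}}

```text
time: 36.4
tool_pos: [0.5733, 0.0251, 0.1656]
tool_rot: [-2.89, 0.001, 1.448]
contact_force: [0.1, -0.6, -0.3]
opening: 0.0159
```

>>> {"op": "move_arm", "data": {"motion": [[255, 1, 0, -0.05, 0.2, 0, 0], [255, 1, 0, -0.05, 0.2, 0, 0], [255, 1, 0.05, -0.05, 0.2, 0, 0], [255, 1, 0, -0.05, 0.2, 0, 0], [255, 1, 0, -0.05, 0.2, 0, 0], [255, 1, 0.05, -0.05, 0.2, 0, 0], [255, 1, 0, -0.05, 0.2, 0, 0], [255, 1, 0.05, -0.05, 0.2, 0, 0], [255, 1, 0, -0.05, 0.2, 0, 0], [255, 1, 0, -0.05, 0.2, 0, 0], [255, 1, 0.05, 0, 0.2, 0, 0], [255, 0.95, 0, -0.05, 0.2, 0, -0.05]]}}

```text
time: 37.9
tool_pos: [0.6097, 0.2614, 0.1741]
tool_rot: [-2.638, -0.002, 1.453]
contact_force: [-0.1, 0.2, -0.8]
opening: 0.016
```

>>> {"op": "move_arm", "data": {"motion": [[255, 1, 0.05, 0, 0.2, -0.05, 0], [255, 0, 0, 0, 0, 0, 0], [255, 0, 0, 0, 0, 0, 0]]}}

```text
time: 38.28
tool_pos: [0.613, 0.2795, 0.1736]
tool_rot: [-2.619, 0.003, 1.455]
contact_force: [0.4, 0.8, -0.4]
opening: 0.016
```

Run:
```python
from h import *
p,M,s=avg(6); rel(p,0)
plan(p,M,[(MOUTH[0]+N*.032,CR,.8),(MOUTH[0]+N*.020,CR,.2)],255,.02)
```

```text
t 38.58 p [0.6131 0.2792 0.1742] sd [0.0001 0.0001 0.0003] F [-0.   0.1 -0.8] op 0.0155
rel mouth mm: down-slope -0.3 row 0.2 out 69.7
[255, 0.0, 0.0, 0.62, 0.0, 0.0, 0.0],
[255, 0.0, 0.0, 0.64, 0.0, 0.0, -0.02],
[255, 0.0, 0.02, 0.62, 0.02, 0.02, 0.0],
-- [0.5948 0.2813 0.1415] [-0.2 -0.1 -0. ]
[255, 0.0, 0.0, 0.16, 0.0, 0.0, 0.0],
[255, 0.0, 0.0, 0.14, 0.0, 0.0, 0.0],
[255, 0.0, 0.0, 0.16, 0.0, 0.0, 0.0],
[255, 0.0, 0.0, 0.14, 0.0, 0.0, 0.0],
-- [0.5889 0.282  0.1311] [-0.2 -0.1 -0.1]
```

>>> {"op": "move_arm", "data": {"motion": [[255, 0, 0, 0.62, 0, 0, 0], [255, 0, 0, 0.64, 0, 0, 0], [255, 0, 0, 0.62, 0, 0, 0], [255, 0, 0, 0.2, 0, 0, 0], [255, 0, 0, 0.2, 0, 0, 0], [255, 0, 0, 0.2, 0, 0, 0]]}}

```text
time: 39.33
tool_pos: [0.5887, 0.2826, 0.1311]
tool_rot: [-2.62, 0.002, 1.455]
contact_force: [-0.1, -0.3, -0.3]
opening: 0.016
```

Run:
```python
from h import *
p,M,s=avg(3); rel(p,0)
a,_=shot("scene","sc7",(290,130,430,230),5)
```

```text
t 39.48 p [0.5884 0.2826 0.1308] sd [0.0002 0.     0.0002] F [ 0.1 -0.1 -0.8] op 0.0157
rel mouth mm: down-slope -0.2 row 0.7 out 19.7
```

View pics/sc7.png

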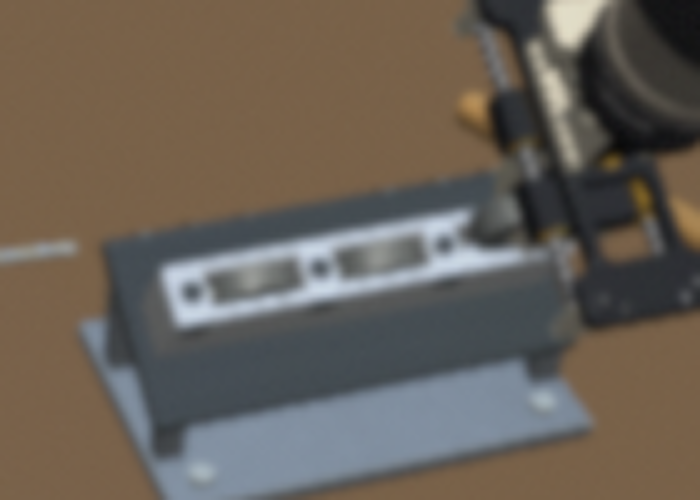

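Roller C is in the mouth of the last pocket (crop 490,225), with no contact force. I'll lower it, release, retreat and close the jaws.

>>> {"op": "move_arm", "data": {"motion": [[255, 0, 0, 0.2, 0, 0, 0], [255, 0, 0, 0.2, 0, 0, 0], [255, 0, 0, 0.15, 0, 0, 0], [255, 0, 0, 0, 0, 0, 0]]}}

```text
time: 40.02
tool_pos: [0.5828, 0.2832, 0.1211]
tool_rot: [-2.619, 0.003, 1.455]
contact_force: [0.5, 0.2, -1.5]
opening: 0.0158
```

>>> {"op": "move_arm", "data": {"motion": [[140, 0, 0, 0, 0, 0, 0], [140, 0, 0, 0, 0, 0, 0], [140, 0, 0, 0, 0, 0, 0], [140, 0, 0, -0.9, 0, 0, 0], [140, 0, 0, -0.9, 0, 0, 0], [255, 0, 0, 0, 0, 0, 0], [255, 0, 0, 0, 0, 0, 0], [255, 0, 0, 0, 0, 0, 0], [255, 0, 0, 0, 0, 0, 0]]}}

```text
time: 41.15
tool_pos: [0.6005, 0.2813, 0.1522]
tool_rot: [-2.618, 0.003, 1.455]
contact_force: [0.2, -0.9, 0.1]
opening: 0.006
```

Run:
```python
from h import *
p,M,s=avg(3); rel(p,0)
a,_=shot("scene","sc8",(290,130,430,230),5)
```

```text
t 41.3 p [0.6006 0.2813 0.1523] sd [0.0001 0.     0.0001] F [ 0.2 -0.3 -0.1] op 0.0007
rel mouth mm: down-slope -0.3 row 0.8 out 44.4
```

View pics/sc8.png

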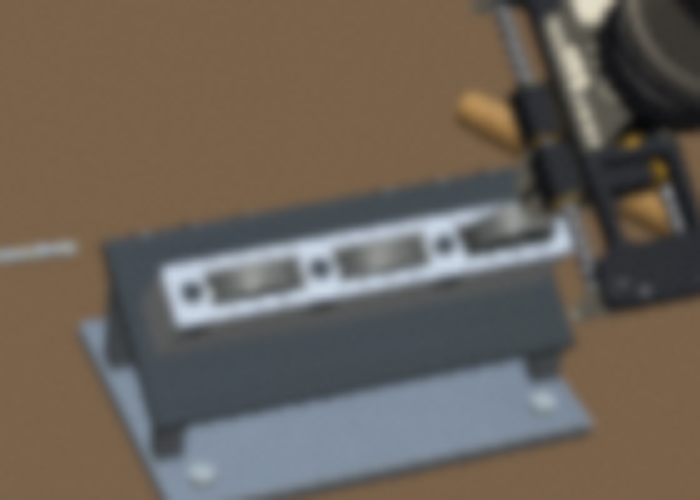

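The roller sits on its nose, standing proud at (510,220). Now I'll press it.

>>> {"op": "move_arm", "data": {"motion": [[255, 0, 0, 0.35, 0, 0, 0], [255, 0, 0, 0.35, 0, 0, 0], [255, 0, 0, 0.1, 0, 0, 0], [255, 0, 0, 0.1, 0, 0, 0], [255, 0, 0, 0.1, 0, 0, 0], [255, 0, 0, 0.1, 0, 0, 0], [255, 0, 0, 0.1, 0, 0, 0]]}}

```text
time: 42.22
tool_pos: [0.59, 0.2832, 0.1333]
tool_rot: [-2.623, -0.0, 1.455]
contact_force: [4.5, 2.5, 6.1]
opening: 0.0006
```

>>> {"op": "move_arm", "data": {"motion": [[255, 0, 0, 0.1, 0, 0, 0], [255, 0, 0, 0.1, 0, 0, 0], [255, 0, 0, 0.1, 0, 0, 0], [255, 0, 0, 0.1, 0, 0, 0]]}}

```text
time: 42.72
tool_pos: [0.5861, 0.2831, 0.1264]
tool_rot: [-2.623, 0.001, 1.455]
contact_force: [3.5, -0.7, 6.3]
opening: 0.0002
```

>>> {"op": "move_arm", "data": {"motion": [[255, 0, 0, 0.1, 0, 0, 0], [255, 0, 0, 0.1, 0, 0, 0], [255, 0, 0, 0.1, 0, 0, 0], [255, 0, 0, 0.05, 0, 0, 0]]}}

```text
time: 43.22
tool_pos: [0.582, 0.2832, 0.1194]
tool_rot: [-2.621, 0.002, 1.455]
contact_force: [2.2, -1.1, 4.9]
opening: 0.0006
```

>>> {"op": "move_arm", "data": {"motion": [[255, 0, 0, 0.05, 0, 0, 0], [255, 0, 0, 0.05, 0, 0, 0], [255, 0, 0, 0.03, 0, 0, 0], [255, 0, 0, 0, 0, 0, 0]]}}

```text
time: 43.72
tool_pos: [0.5816, 0.2832, 0.1186]
tool_rot: [-2.624, 0.001, 1.454]
contact_force: [5.9, -2.6, 11.9]
opening: 0.0009
```

Run:
```python
from h import *
p,M,s=avg(1); rel(p,0); print(s["contact_force"]@N)
```

```text
t 43.77 p [0.5816 0.2832 0.1186] sd [0. 0. 0.] F [ 5.8 -2.7 12.2] op 0.0005
rel mouth mm: down-slope 0.0 row 0.5 out 5.7
13.865048761070197
```

It bottomed at out 5.7 with 14 N. I'll retreat clear and check.

>>> {"op": "move_arm", "data": {"motion": [[255, 0, 0, -0.8, 0, 0, 0], [255, 0, 0, -1, 0, 0, 0], [255, 0, 0, -1, 0, 0, 0], [255, 0, 0, -1, 0, 0, 0]]}}

```text
time: 44.28
tool_pos: [0.6177, 0.2795, 0.1821]
tool_rot: [-2.617, 0.003, 1.455]
contact_force: [0.6, 0.2, -0.4]
opening: 0.0004
```

>>> {"op": "move_arm", "data": {"motion": [[255, -1, 0, -0.1, 0, 0, 0], [255, -1, 0, 0, 0, 0, 0], [255, -1, 0, 0, 0, 0, 0], [255, -1, 0, 0, 0, 0, 0], [255, -1, 0, 0, 0, 0, 0], [255, -1, 0, 0, 0, 0, 0], [255, -1, 0, 0, 0, 0, 0], [255, -1, 0, 0, 0, 0, 0], [255, -1, 0, 0, 0, 0, 0], [255, -1, 0, 0, 0, 0, 0], [255, -1, 0, 0, 0, 0, 0], [255, -1, 0, 0, 0, 0, 0]]}}

```text
time: 45.78
tool_pos: [0.591, 0.0395, 0.1847]
tool_rot: [-2.619, 0.002, 1.455]
contact_force: [0.4, 0.3, -0.9]
opening: 0.0004
```

>>> {"op": "move_arm", "data": {"motion": [[255, -1, 0, 0, 0, 0, 0], [255, -1, 0, 0, 0, 0, 0], [255, -1, 0, 0, 0, 0, 0], [255, -1, 0, 0, 0, 0, 0], [255, 0, 0, 0, 0, 0, 0]]}}

```text
time: 46.4
tool_pos: [0.5818, -0.0403, 0.1849]
tool_rot: [-2.619, 0.003, 1.453]
contact_force: [0.1, -0.0, -0.1]
opening: 0.0006
```

Run:
```python
from h import *
p,M,s=avg(0)
im,d=shot("top","top4")
P=unproj("top",d); e=(P-TOP).reshape(-1,3); L=np.c_[e@np.cross(ROW,N),e@ROW,e@N]*1000
for o in(78,6,-66):
    m=(abs(L[:,0])<14)&(abs(L[:,1]-o)<24); print("heights",np.percentile(L[m,2],[5,50,80,90,95,98]).round(1))
print(*find("top","roller_a"),sep="\n"); print("spare",find("top","spare"))
a,_=shot("scene","sc9"); 
cv2.imwrite("pics/c9.png",np.vstack([cv2.resize(im[190:260,140:250,::-1],(550,350),interpolation=2),cv2.resize(a[165:205,300:410,::-1],(550,200),interpolation=2)]))
b=cv2.imread("pics/top0.png"); print("changed px outside",[l for l in[1]])
print(*find("scene","roller_a"),sep="\n"); print("spare",find("scene","spare"))
```

```text
t 46.4 p [ 0.5818 -0.0403  0.1849] sd [0. 0. 0.] F [ 0.1 -0.  -0.1] op 0.0006
heights [-6.3  0.8  4.6  6.6  7.2  8.5]
heights [-7.3  0.9  4.7  6.6  7.6  8.3]
heights [-7.3  1.3  5.5  6.3  6.8  7.8]
(0.7, array([ 0.5602, -0.3315,  0.0264]), array([397., 228.]))
(0.67, array([0.5544, 0.1446, 0.0956]), array([216., 229.]))
(0.55, array([ 0.4373, -0.2748,  0.027 ]), array([377., 274.]))
(0.54, array([0.5627, 0.2131, 0.0953]), array([189., 226.]))
(0.53, array([ 0.7667, -0.2407,  0.0289]), array([362., 152.]))
(0.52, array([0.5698, 0.2838, 0.0999]), array([161., 223.]))
spare [(0.66, array([ 0.5525, -0.1486,  0.0209]), array([329., 231.])), (0.48, array([ 0.5775, -0.1813,  0.0008]), array([340., 222.]))]
changed px outside [1]
(0.83, array([ 0.7674, -0.2443,  0.0272]), array([227., 313.]))
(0.82, array([ 0.5664, -0.3364,  0.0243]), array([166., 262.]))
(0.67, array([ 0.4406, -0.2734,  0.0251]), array([178., 222.]))
(0.55, array([0.5594, 0.2128, 0.0953]), array([364., 184.]))
(0.51, array([0.5714, 0.2847, 0.0975]), array([389., 179.]))
(0.5, array([0.5548, 0.1447, 0.0979]), array([341., 188.]))
spare [(0.51, array([ 0.5492, -0.1443,  0.0222]), array([238., 237.]))]
```

View pics/c9.png

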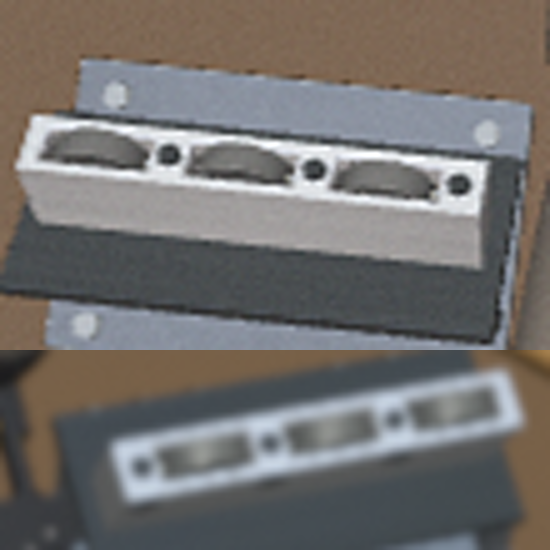

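View pics/sc9.png

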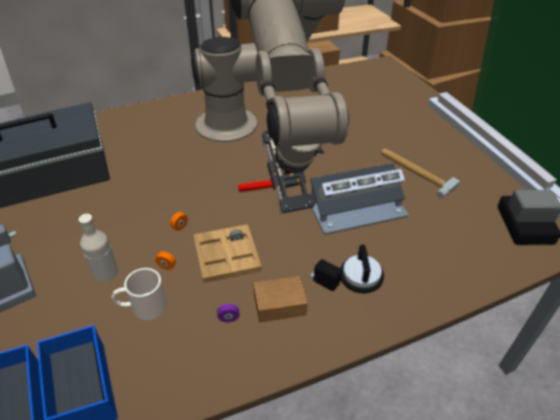

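All three rollers sit flush in their pockets, at (95,150), (240,160) and (385,180) in the crop. The spare is still in the block at (237,236) in the scene picture, the bench things are unmoved, and the gripper touches nothing.

```bash
python3 -c "
from h import *
print(robot.hand_in())"
```

```text
the job is handed in; nothing more can be done
None
```

I placed all three large rollers from the stock block into the carriage, one in each pocket, and handed the job in at about 46.5 s of the 72 s allowed. Each roller was dropped onto its spring nose, then pressed down with closed fingertips until it stopped. It reports no verdict, so the points below are my own last checks.

- **Seating:** All three rollers bottomed with the fingertips 5.7–6.2 mm above the pocket mouth, against 6 mm expected for fully home. Depth readings put each wheel's top at about 6–8 mm, and both cameras show them equally flush.
- **Forces:** The highest reading was about 14 N. On the way down I read only 4–6 N, below the 10–15 N you give for the nose. I read force only after each move, so I probably missed that peak.
- **Position agreement:** The trained network puts the rollers at the seat points, differing by about 2–5 mm. Its own error is about 4 mm, so it does not confirm the 5 mm tolerance by itself.
- **Everything else:** The spare reads within about 5 mm of its first position, which is near the network's error, and it was never touched. The other bench things look unmoved in the final scene picture; I did not measure them. The gripper was clear of everything at hand-in.

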